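# Fetch the stem block from behind the supplies

## Task

The drilled wooden stem block lies in the back trough of the plywood organiser, behind a glue bottle, a spray can and a tube of thread. Clear those three out of the way by standing them upright on the cork mat, then lay the stem block flat in the middle of the grey drip tray, holes up and lined up with the tray's long sides. Then stand each of the three back in the very compartment it came from, and leave the goblet, the tub and the urn where they are.

Things in the scene. Friction and masses are not known exactly. Their poses are not given: they have to be found in the camera images.
- organiser: Fixed plywood organiser, 160 x 242 mm, floor 6 mm thick. Origin: centre of underside; x from the front compartments to the back trough, y along its length. Three front compartments 74 x 74 mm inside, centres x -37, y -78, 0, 78 mm. Back trough 70 x 230 mm inside, centre x 39 mm. Tops above table: dividers 18, front and back walls 20, end walls 32 mm.
- stem_block: Loose brown wooden block, 210 mm long, 55 mm wide, 50 mm high, with a row of six 12 mm holes in its top, 0.36 kg. Origin: centre of its underside; x along its length, y across, z up. At the start it lies in the organiser's back trough with its x along the trough, about 10 mm behind the things in front of it; its top is 56 mm above the table.
- glue_bottle: Loose round white plastic glue bottle with a paper label, shoulder and orange screw cap with a pointed nozzle; 60 mm diameter, straight sides up to 98 mm, 152 mm high in all, 0.26 kg. Origin: centre of its underside, z up. Stands in one of the three front compartments at the start.
- spray_can: Loose round grey and bare-metal varnish can with domed top and small white spray button; 59 mm diameter, straight sides up to 123 mm, 151 mm high in all, 0.28 kg. Origin: centre of its underside, z up. Stands in one of the three front compartments at the start.
- thread_tube: Loose round tube of white thread wound on a cardboard core whose dark bore shows at the top; 60 mm diameter, straight sides from 3 to 127 mm, 130 mm high in all, 0.18 kg. Origin: centre of its underside, z up. Stands in one of the three front compartments at the start.
- cork_mat: Fixed flat cork mat without rim, 280 mm (its x) by 130 mm (its y), 5 mm thick. Origin: centre of its underside. The side area: room for the three things in a row along its x.
- drip_tray: Fixed shallow grey plastic tray, 262 mm (its x) by 118 mm (its y) outside, 254 x 110 mm inside, rim 12 mm high, floor 4 mm thick. Origin: centre of its underside.
- goblet: Bystander: brass goblet, 135 mm high, 68 mm across. Origin: centre of its underside.
- tub: Bystander: low round clear tub with a pink lid, 100 mm across, 48 mm high. Origin: centre of its underside.
- urn: Bystander: small white ceramic footed urn, 88 mm high, 84 mm across. Origin: centre of its underside.
Things that resemble listed ones, but are neither listed nor needed, are in the scene too. What is shaped like the spray_can but purple or red is not meant.

How it is judged:
On the way, in this order (a step that is already met when the one before it is completed fails the run):
1. glue bottle, spray can and thread tube all stand upright on the cork mat, released (x of glue_bottle in the frame of cork_mat between -0.13 and 0.13 m and y of glue_bottle in the frame of cork_mat between -0.055 and 0.055 m and z of glue_bottle in the frame of cork_mat between 0 and 0.012 m and linear speed of each of glue_bottle, spray_can, thread_tube below 0.03 m/s and angle between each of glue_bottle, spray_can, thread_tube's own z axis and vertical below 0.08 rad and contact force between each of glue_bottle, spray_can, thread_tube and the fingers below 0.2 N and x of spray_can in the frame of cork_mat between -0.13 and 0.13 m and y of spray_can in the frame of cork_mat between -0.055 and 0.055 m and z of spray_can in the frame of cork_mat between 0 and 0.012 m and x of thread_tube in the frame of cork_mat between -0.13 and 0.13 m and y of thread_tube in the frame of cork_mat between -0.055 and 0.055 m and z of thread_tube in the frame of cork_mat between 0 and 0.012 m), for 0.2 s.
2. the stem block lies flat in the middle of the drip tray, lined up with it, released (x of stem_block in the frame of drip_tray between -0.015 and 0.015 m and y of stem_block in the frame of drip_tray between -0.015 and 0.015 m and z of stem_block in the frame of drip_tray between 0 and 0.009 m and angle between the x axis of stem_block and the x axis of drip_tray, either way round below 0.15 rad and linear speed of stem_block below 0.03 m/s and angle between stem_block's own z axis and vertical below 0.08 rad and contact force between stem_block and the fingers below 0.2 N), for 0.2 s.
At the end, for the whole second after the job is handed in: Stem block flat in the drip tray, holes up, centre within 15 mm of its middle along and across, length within 0.15 rad of the tray's; the three others upright (5 degrees), each within 16 mm of where it stood at the start; all released and at rest (x of stem_block in the frame of drip_tray between -0.015 and 0.015 m and y of stem_block in the frame of drip_tray between -0.015 and 0.015 m and z of stem_block in the frame of drip_tray between 0 and 0.009 m and angle between the x axis of stem_block and the x axis of drip_tray, either way round below 0.15 rad and linear speed of each of stem_block, glue_bottle, spray_can, thread_tube below 0.03 m/s and angle between each of stem_block, glue_bottle, spray_can, thread_tube's own z axis and vertical below 0.08 rad and distance of each of glue_bottle, spray_can, thread_tube from where it was at the start of the episode below 0.016 m); the robot touches nothing.
It fails at once if the glue bottle, spray can, thread tube or stem block is tipped over (more than 35 degrees) (angle between any of glue_bottle, spray_can, thread_tube, stem_block's own z axis and vertical above 0.6 rad).
It fails at once if the goblet, the tub or the urn is moved more than 20 mm (distance of any of goblet, tub, urn from where it was at the start of the episode above 0.02 m).
It also fails if it takes over 144 s, if anything falls off the work surface, if the arm or the gripper's body presses on something with over 40 N, if the wrist force passes 120 N, or if a joint passes its speed limit or range.

## Robot

A 7-joint arm with a two-finger parallel gripper is mounted at the origin on the work surface. World frame = base frame: x ahead of the robot, y to its left, z up, the work surface at z = 0. Lengths are in m, angles in rad, forces in N, time in s.
With the tool pointing down it reaches from about 0.4 to 0.875 m from the base axis. Payload 19.3 kg.
Tool frame: the origin (TCP) lies at the very end of the fingers, on their centre line; the grasp point (between the pads) lies 19 mm behind it; z points along the fingers, y is the line along which they close (so a half turn about z gives the same grasp; the last joint's range is limited). The gripper opens to 85 mm and grips with 20 to 120 N. Pads are 22 mm wide; open, the fingers measure 114 mm over their backs; the gripper's body (76 mm by 85 mm) begins 54 mm behind the grasp point. The pads swing forward as they close: fully open they stand 13 mm farther back than shut.
Start: joints at [-1.255, 0.521, -0.036, 1.599, 0.021, 1.021, -0.113], TCP at [0.235, 0.579, 0.231] pointing down, gripper open.
Joint ranges: [-2.91, 2.91], [-0.3, 2.13], [-1.5, 1.42], [0.17, 2.43], [-1.26, 4.41], [0.16, 1.93], [-2.52, 2.52]. Speed limits (rad/s): [1.89, 1.89, 2.39, 2.39, 3.01, 3.01, 3.01].

## Interface

Orientations are given as [roll, pitch, yaw] about the fixed x, y, z axes, in that order (R = Rz(yaw) Ry(pitch) Rx(roll)).
In Python, from workcell import monitor, optics, job_done gives the robot as it stands.
- The arm moves only by the shell command python3 -m handwheel 'ROWS' [FORCE]. ROWS is JSON, a list of rows, each an object of numbers: "dx", "dy", "dz": the shift along the tool's x, y, z in cm; "wx", "wy", "wz": the turn, a rotation vector about the tool's x, y, z in rad; "claw": the opening in per cent of the stroke, from 0 (shut) to 100 (fully open). A call has 1 to 8 rows; each row shifts and turns the commanded pose from where the row before left it, along the tool's axes as they then stand; what a row does not reach is not made up. A row lasts 1/8 s, in which the tool goes at most 62.5 mm and 10.7 degrees, less where a joint would pass 70% of its speed; a pose out of reach is approached as far as the arm can. A call with a gripper value outside its range is refused whole. The fingers move at their own pace and stop on an object; FORCE is the grip in N (left out, the last holds). Time passes only in rows, so rows that do not move let the fingers close. It gives the time, the measured TCP pose, the force, the opening and the grip force at its end, in the units of the state.
- monitor.observe(): the state, without advancing time (a new reading comes with each control period).
- optics.grab_frame(name): name is "side" or "top" or "wrist"; returns a dict with "frame" (400x640x3 uint8, blue, green, red), "fovy" (degrees; the focal length in pixels is half the picture's height over the tangent of half this angle, whatever the lens; pixels are square), "cx", "cy" (the principal point, pixels), "R" (3x3) and "t" (3): a world point X has camera coordinates R X + t. Camera axes: x right, y down, z forward; pixel columns grow to the right and rows downward; lengths in m; the calibration is good to about 2 mm. A picture is of the moment at which its call begins. There is no depth.
- job_done(): hands the job in; it is judged then, once.
Trained networks look in the newest picture that a camera, given by its name, has taken for a name from the list of things; names that differ only in an ending like _2 or _b are one class to them, and where a whole thing is asked for, a point or a joint stands for the part that bears it (a point fixed in the world has none). Each returns a list of dicts, best first, with "p" (0 to 1); they miss things now and then, are a little off and sometimes report something else, mostly with a low value. They report only what shows in the picture. A call takes as long as a camera call. They do not tell look-alikes from the thing itself.
- optics.masks_of(name, camera): "region" (400x640 bool, what is visible of it) and "rect" ([left, top, width, height] in pixels, round what is visible of it).
The state is a dict: "clock": time; "qpos": joint angles; "qd": joint speeds; "joint_efforts": joint torques, N m; "position": TCP position; "tool_rot": TCP orientation; "force": force on the tool from outside, world axes, zero at the start; "moment": the same for the moment, N m; "grip_width": finger opening in m; "finger_force": force on a finger pad.
Only numpy, scipy, OpenCV 4.12 (cv2) and the standard library are available. Lean on these libraries where they do the work, as an engineer would, in place of code of your own. Each camera call takes 0.05 s, during which the arm holds its last target. There are 200 camera calls.

## Working session

There is one attempt and no reset: what is moved stays moved. The work goes in short steps, Python scripts to look and compute and a shell command to move; the robot and the scene stay as the last step left them, time stands still between calls to the robot, and variables do not carry over. Pictures are saved under pics/ and viewed, at most 14 in all, crops included, and the job is handed in when it is done.

```bash
mkdir -p pics
python3 - <<'E'
from workcell import monitor, optics
import cv2,numpy as np
for c in("top","side"):
    f=optics.grab_frame(c); cv2.imwrite(f"pics/{c}0.png",f["frame"])
    np.savez(f"{c}.npz",**{k:np.array(v) for k,v in f.items()})
    print(c,f["fovy"],f["cx"],f["cy"],np.round(f["R"],3).tolist(),np.round(f["t"],3).tolist())
    for n in "organiser stem_block glue_bottle spray_can thread_tube cork_mat drip_tray goblet tub urn".split():
        print(n,[(round(d["p"],2),d["rect"]) for d in optics.masks_of(n,c)][:4])
s=monitor.observe();print(s)
E
```

```text
top 48.08380516470415 320.77499705834845 199.71166275906953 [[0.018, -1.0, 0.004], [-0.991, -0.018, -0.129], [0.129, -0.002, -0.992]] [-0.013, 0.577, 0.935]
organiser []
stem_block [(0.95, [275.3, 159.3, 103.6, 31.0])]
glue_bottle [(0.79, [271.5, 188.1, 28.6, 34.2])]
spray_can [(0.95, [345.9, 187.4, 38.4, 36.4]), (0.94, [329.5, 251.5, 31.6, 35.7]), (0.68, [370.7, 274.9, 41.4, 33.4])]
thread_tube [(0.95, [308.8, 184.5, 29.8, 37.0])]
cork_mat [(0.8, [137.8, 177.1, 78.2, 136.4]), (0.25, [259.8, 263.5, 48.1, 44.2])]
drip_tray [(0.57, [425.0, 179.9, 73.9, 126.8])]
goblet [(0.87, [423.3, 101.8, 53.7, 47.9])]
tub [(0.78, [262.8, 266.0, 43.3, 43.2])]
urn [(0.7, [296.6, 86.1, 40.8, 42.7]), (0.45, [263.1, 263.5, 45.7, 46.1])]
side 42.83732246937036 318.01251361385744 198.50517214089984 [[0.886, -0.464, 0.018], [-0.324, -0.646, -0.691], [0.332, 0.606, -0.723]] [-0.529, 0.231, 1.099]
organiser [(0.95, [272.3, 187.4, 100.8, 72.1]), (0.44, [174.4, 118.5, 104.9, 68.4])]
stem_block [(0.62, [310.5, 169.0, 56.2, 69.2]), (0.17, [307.3, 197.2, 30.6, 54.9])]
glue_bottle [(0.58, [280.8, 154.0, 26.9, 53.2]
[... 494 characters left out ...]
.8])]
{'clock': 1.1, 'qpos': array([-1.25519012,  0.52143127, -0.03631993,  1.59951636,  0.02117057,
        1.02111462, -0.11278399]), 'qd': array([-0.00015145,  0.00122001,  0.00079068,  0.00098401, -0.00059124,
       -0.00031379, -0.00085979]), 'joint_efforts': array([ 2.67988631e-03, -9.26859927e+01,  1.97937839e+00, -3.70233822e+01,
        1.80650095e-02,  2.19237190e-03,  1.62864376e-05]), 'position': array([0.23518737, 0.57903304, 0.23126518]), 'tool_rot': array([-3.14150447e+00, -2.83641039e-05,  2.75576174e+00]), 'force': array([-0.08344755,  0.01001153,  0.02149484]), 'moment': array([ 0.0320261 ,  0.01546939, -0.00564303]), 'finger_force': 0.0, 'grip_width': 0.08540408417535844}
```

View pics/top0.png

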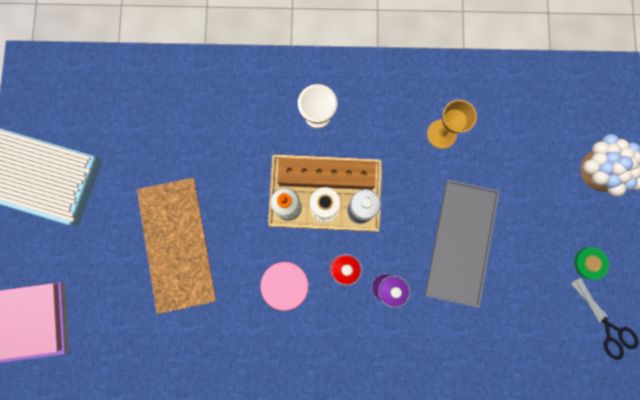

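View pics/side0.png

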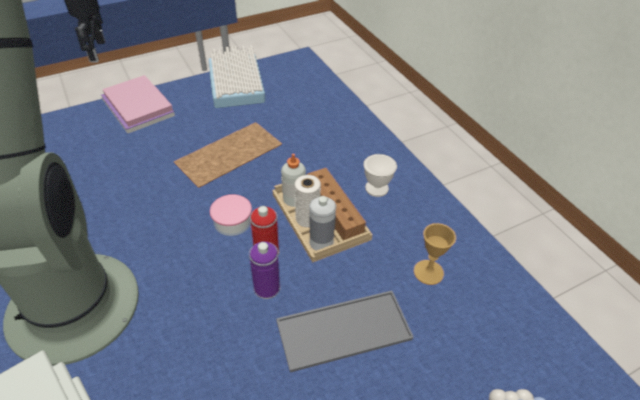

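```bash
cat > h.py <<'E'
from workcell import monitor, optics
import cv2,numpy as np
from scipy.optimize import minimize
def grab(c):
    f=optics.grab_frame(c); return f
def K(f):
    fl=200/np.tan(np.radians(f["fovy"])/2); return np.array([[fl,0,f["cx"]],[0,fl,f["cy"]],[0,0,1.]])
def proj(f,P):
    p=(np.asarray(f["R"])@np.atleast_2d(P).T).T+np.asarray(f["t"]); p=p@K(f).T; return p[:,:2]/p[:,2:]
def back(f,uv,z):
    uv=np.atleast_2d(uv); d=np.c_[uv,np.ones(len(uv))]@np.linalg.inv(K(f)).T@np.asarray(f["R"])
    o=-np.asarray(f["R"]).T@np.asarray(f["t"]); return (o+d*((z-o[2])/d[:,2])[:,None])[:,:2]
def corners(m):
    c=max(cv2.findContours(m.astype(np.uint8),0,1)[0],key=cv2.contourArea); return c[:,0].astype(float)
def box(f,m,z):
    "rectangle of a region at height z: centre, size, angle of the long side"
    (c,s,a)=cv2.minAreaRect((back(f,corners(m),z)*1000).astype(np.float32))
    if s[0]<s[1]: s=s[::-1];a+=90
    return np.round(c,1),np.round(s,1),round((a+90)%180-90,1)
PROF={"glue_bottle":[(30,0),(30,98),(14,118),(12,130),(3,152)],"spray_can":[(29.5,0),(29.5,123),(22,136),(8,140),(8,151)],"thread_tube":[(30,3),(30,127),(24,130)]}
def rings(n,x,y,z0):
    t=np.linspace(0,2*np.pi,40,endpoint=False)
    return np.vstack([np.c_[x+r/1e3*np.cos(t),y+r/1e3*np.sin(t),np.full(40,z0+h/1e3)] for r,h in PROF[n]])
def fit(f,m,n,xy,z0,zclip=0.022):
    def cost(v):
        P=rings(n,v[0],v[1],z0); P[:,2]=np.maximum(P[:,2],zclip)
        im=np.zeros((1600,2560),np.uint8); cv2.fillConvexPoly(im,cv2.convexHull(np.round(proj(f,P)*4+1.5).astype(np.int32)),1)
        im=cv2.resize(im.astype(np.float32),(640,400),interpolation=cv2.INTER_AREA)
        return 1-np.minimum(im,m).sum()/np.maximum(im,m).sum()
    r=minimize(cost,xy,method="Nelder-Mead",options=dict(initial_simplex=[xy,np.add(xy,[.01,0]),np.add(xy,[0,.01])],xatol=2e-4,fatol=1e-4))
    return np.round(r.x*1000,1),round(1-r.fun,3)
E
python3 - <<'E'
from h import *
f=grab("top"); g=grab("side")
for n,z in("cork_mat",.005),("drip_tray",.012),("stem_block",.056),("tub",.048):
    for c,F in("top",f),("side",g):
        d=optics.masks_of(n,c)
        if d: print(n,c,round(d[0]["p"],2),*box(F,d[0]["region"],z))
print("org corners",np.round(back(f,[[275,155],[381,160],[379,231],[269,227]],.026)*1000).tolist())
print("red,purple top",np.round(back(f,[[346,268.5],[395,292]],.15)*1000).tolist())
print("goblet foot, urn foot",np.round(back(f,[[441,134],[318,121]],.003)*1000).tolist())
for n,a in("glue_bottle",[284.5,200.5,.158]),("spray_can",[365,201,.157]),("thread_tube",[324.5,202,.136]):
    x0=back(f,a[:2],a[2])[0]; print(n,"apex",np.round(x0*1000))
    for c,F in("top",f),("side",g):
        for d in optics.masks_of(n,c)[:3]:
            print("  ",c,round(d["p"],2),*fit(F,d["region"],n,x0,.006))
w=grab("wrist"); cv2.imwrite("pics/w0.png",w["frame"]); print(-np.asarray(w["R"]).T@w["t"],w["fovy"],np.round(w["R"],2).tolist())
E
```

```text
cork_mat top 0.78 [477.2 316.8] [283.3 133.1] 12.8
cork_mat side 0.65 [478.8 315.2] [285.7 139.7] 13.7
drip_tray top 0.96 [ 492.3 -316.1] [261.6 122.6] -11.9
drip_tray side 0.94 [ 491.9 -320.4] [263.7 124. ] -11.6
stem_block top 0.68 [632.9 -12.1] [211.3  64.6] 88.4
stem_block side 0.89 [625.9 -27.1] [237.5  78.7] 87.9
tub top 0.57 [393.3  71. ] [96.8 96.4] 1.2
tub side 0.94 [386.2  53.4] [130.7  93.8] 67.6
org corners [[677.0, 101.0], [670.0, -135.0], [512.0, -131.0], [516.0, 109.0]]
red,purple top [[433.0, -52.0], [391.0, -144.0]]
goblet foot, urn foot [[738.0, -276.0], [764.0, 7.0]]
glue_bottle apex [558.  66.]
   top 0.95 [561.6  69.5] 0.965
   side 0.84 [560.5  65.5] 0.675
   side 0.66 [503.1   1.4] 0.162
spray_can apex [560. -87.]
   top 0.94 [560.2 -86.7] 0.0
   top 0.9 [558.3 -90. ] 0.945
   top 0.61 [560.2 -86.7] 0.0
   side 0.97 [560.2 -86.7] 0.0
   side 0.95 [558.8 -90.8] 0.927
   side 0.67 [560.2 -86.7] 0.0
thread_tube apex [560. -10.]
   top 0.63 [560.2  -9.8] 0.967
   side 0.59 [558.5 -13.2] 0.76
[0.16449177 0.60757792 0.3740947 ] 61.49005430750545 [[0.38, 0.93, 0.0], [0.89, -0.36, 0.29], [0.27, -0.11, -0.96]]
```

```bash
python3 -m handwheel '[{"wz":0.17,"dz":-1},{"wz":0.17,"dz":-1},{"wz":0.17,"dz":-1},{"wz":0.17,"dz":-1},{"wz":0.17,"dz":-1},{"wz":0.17,"dz":-1},{"wz":0.165,"dz":-1},{"claw":100}]' 40
python3 -m handwheel '[{"dx":-4.2,"dy":2},{"dx":-4.2,"dy":2},{"dx":-4.2,"dy":2},{"dx":-4.2,"dy":2},{"dx":-4.2,"dy":2},{"dx":-4.2,"dy":2},{"dx":-4.2,"dy":2},{"dx":-4.2,"dy":2}]'
python3 -m handwheel '[{"dx":-4.2,"dy":2},{"dx":-4.2,"dy":2},{"dx":-4.2,"dy":2},{"dx":-4.2,"dy":2},{"dx":-4.2,"dy":2},{"dx":-4.2,"dy":2},{"dx":-4.2,"dy":2},{}]'
python3 - <<'E'
from h import *
s=monitor.observe();print(s["position"],s["tool_rot"],s["qpos"])
w=grab("wrist");cv2.imwrite("pics/w1.png",w["frame"])
for n in PROF:
    for d in optics.masks_of(n,"wrist")[:3]:
        x0={"glue_bottle":[.561,.068],"spray_can":[.559,-.09],"thread_tube":[.56,-.011]}[n]
        print(n,round(d["p"],2),d["rect"],*fit(w,d["region"],n,x0,.006))
E
```

```text
[0.23523568 0.57903372 0.23128282] [-3.14158385e+00  7.75278798e-05  2.75574161e+00] [-1.2552184   0.52140188 -0.03625615  1.59952036  0.02126581  1.02107167
 -0.11282693]schema error: expected keys dx, dy, dz, wx, wy, wz, claw
schema error: expected keys dx, dy, dz, wx, wy, wz, claw
schema error: expected keys dx, dy, dz, wx, wy, wz, claw
```

View pics/w1.png

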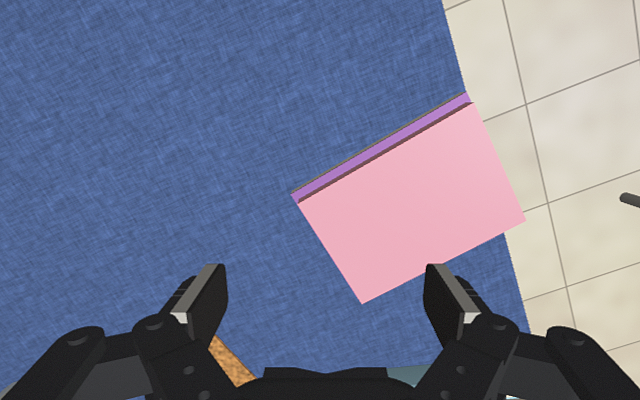

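The wrist picture shows only a book and the two fingers at (205,290) and (455,290). Nothing moved: every row needs all seven keys.

```bash
python3 -m handwheel '[{"dx":0,"dy":0,"dz":-1,"wx":0,"wy":0,"wz":0.17,"claw":100},{"dx":0,"dy":0,"dz":-1,"wx":0,"wy":0,"wz":0.17,"claw":100},{"dx":0,"dy":0,"dz":-1,"wx":0,"wy":0,"wz":0.17,"claw":100},{"dx":0,"dy":0,"dz":-1,"wx":0,"wy":0,"wz":0.17,"claw":100},{"dx":0,"dy":0,"dz":-1,"wx":0,"wy":0,"wz":0.17,"claw":100},{"dx":0,"dy":0,"dz":-1,"wx":0,"wy":0,"wz":0.17,"claw":100},{"dx":0,"dy":0,"dz":-1,"wx":0,"wy":0,"wz":0.165,"claw":100}]' 40
python3 -m handwheel '[{"dx":-5,"dy":2.5,"dz":0,"wx":0,"wy":0,"wz":0,"claw":100},{"dx":-5,"dy":2.5,"dz":0,"wx":0,"wy":0,"wz":0,"claw":100},{"dx":-5,"dy":2.5,"dz":0,"wx":0,"wy":0,"wz":0,"claw":100},{"dx":-5,"dy":2.5,"dz":0,"wx":0,"wy":0,"wz":0,"claw":100},{"dx":-5,"dy":2.5,"dz":0,"wx":0,"wy":0,"wz":0,"claw":100},{"dx":-5,"dy":2.5,"dz":0,"wx":0,"wy":0,"wz":0,"claw":100},{"dx":-5,"dy":2.5,"dz":0,"wx":0,"wy":0,"wz":0,"claw":100},{"dx":-5,"dy":2.5,"dz":0,"wx":0,"wy":0,"wz":0,"claw":100}]'
python3 -m handwheel '[{"dx":-5,"dy":2.5,"dz":0,"wx":0,"wy":0,"wz":0,"claw":100},{"dx":-5,"dy":2.5,"dz":0,"wx":0,"wy":0,"wz":0,"claw":100},{"dx":-5,"dy":2.5,"dz":0,"wx":0,"wy":0,"wz":0,"claw":100},{"dx":-5,"dy":2.5,"dz":0,"wx":0,"wy":0,"wz":0,"claw":100},{"dx":-5,"dy":2.5,"dz":0,"wx":0,"wy":0,"wz":0,"claw":100},{"dx":0,"dy":0,"dz":0,"wx":0,"wy":0,"wz":0,"claw":100}]'
python3 - <<'E'
from h import *
s=monitor.observe();print(s["position"],s["tool_rot"],s["qpos"])
w=grab("wrist");cv2.imwrite("pics/w2.png",w["frame"])
for n in PROF:
    for d in optics.masks_of(n,"wrist")[:3]:
        x0={"glue_bottle":[.561,.068],"spray_can":[.559,-.09],"thread_tube":[.56,-.011]}[n]
        print(n,round(d["p"],2),d["rect"],*fit(w,d["region"],n,x0,.006))
E
```

```text
clock: 3.02
position: [0.2351, 0.579, 0.3017]
tool_rot: [-3.142, -0.0, 1.565]
force: [0.1, -0.4, -0.1]
grip_width: 0.0853
finger_force: 0.0
clock: 4.03
position: [0.4358, 0.1774, 0.3016]
tool_rot: [3.141, -0.001, 1.571]
force: [1.1, 0.2, -0.5]
grip_width: 0.0853
finger_force: 0.0
clock: 4.78
position: [0.5607, -0.0753, 0.3011]
tool_rot: [3.141, 0.002, 1.565]
force: [-1.4, 0.5, -0.3]
grip_width: 0.0857
finger_force: 0.0
[ 0.560733   -0.0752656   0.30113173] [3.14148076e+00 1.92812679e-03 1.56519964e+00] [-0.37400228  0.40246277  0.5575978   1.6943718  -0.23126749  1.11101489
  0.24535571]
glue_bottle 0.67 [294.6, 0.4, 65.1, 65.2] [561.3  69.9] 0.982
spray_can 0.85 [156.7, 123.3, 91.2, 68.7] [559. -90.] 0.0
spray_can 0.65 [294.6, 146.6, 62.0, 81.7] [557.3 -89.7] 0.944
spray_can 0.58 [129.5, 193.8, 95.8, 83.7] [559. -90.] 0.0
thread_tube 0.74 [290.7, 77.1, 67.8, 69.0] [559.2  -9.4] 0.94
```

View pics/w2.png

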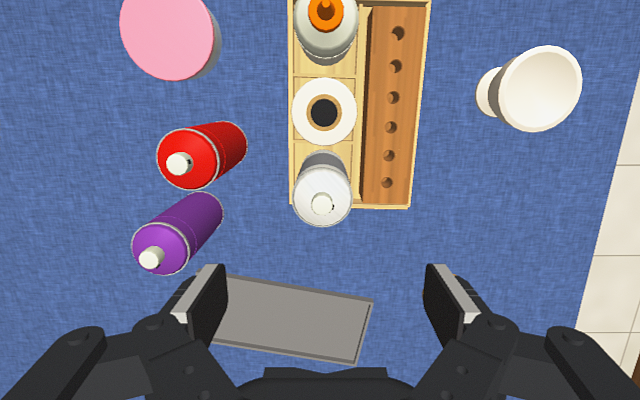

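The wrist view shows the spray can at (322,190), thread at (323,112), glue at (326,15), and the block behind; it agrees with the fits.

```bash
python3 -m handwheel '[{"dx":-1.4,"dy":-0.2,"dz":3,"wx":0,"wy":0,"wz":0,"claw":100},{"dx":0,"dy":0,"dz":4,"wx":0,"wy":0,"wz":0,"claw":100},{"dx":0,"dy":0,"dz":4,"wx":0,"wy":0,"wz":0,"claw":100},{"dx":0,"dy":0,"dz":4,"wx":0,"wy":0,"wz":0,"claw":100},{"dx":0,"dy":0,"dz":3,"wx":0,"wy":0,"wz":0,"claw":100},{"dx":0,"dy":0,"dz":1.8,"wx":0,"wy":0,"wz":0,"claw":100},{"dx":0,"dy":0,"dz":0,"wx":0,"wy":0,"wz":0,"claw":100}]'
python3 -m handwheel '[{"dx":0,"dy":0,"dz":0,"wx":0,"wy":0,"wz":0,"claw":50},{"dx":0,"dy":0,"dz":0,"wx":0,"wy":0,"wz":0,"claw":50},{"dx":0,"dy":0,"dz":0,"wx":0,"wy":0,"wz":0,"claw":50},{"dx":0,"dy":0,"dz":0,"wx":0,"wy":0,"wz":0,"claw":50},{"dx":0,"dy":0,"dz":0,"wx":0,"wy":0,"wz":0,"claw":50}]' 40
```

```text
clock: 5.85
position: [0.5579, -0.0843, 0.1029]
tool_rot: [-3.14, -0.0, 1.572]
force: [0.1, 0.6, -0.2]
grip_width: 0.0854
finger_force: 0.0
clock: 6.48
position: [0.5587, -0.085, 0.1047]
tool_rot: [3.14, -0.0, 1.571]
force: [-3.7, 0.7, 10.9]
grip_width: 0.0573
finger_force: 40.9
```

```bash
python3 -m handwheel '[{"dx":0,"dy":0,"dz":-1.5,"wx":0,"wy":0,"wz":0,"claw":50},{"dx":0,"dy":0,"dz":-3.5,"wx":0,"wy":0,"wz":0,"claw":50},{"dx":0,"dy":0,"dz":-3.5,"wx":0,"wy":0,"wz":0,"claw":50},{"dx":0,"dy":0,"dz":-3.5,"wx":0,"wy":0,"wz":0,"claw":50},{"dx":0,"dy":0,"dz":-3.5,"wx":0,"wy":0,"wz":0,"claw":50},{"dx":0,"dy":0,"dz":-3,"wx":0,"wy":0,"wz":0,"claw":50},{"dx":0,"dy":0,"dz":0,"wx":0,"wy":0,"wz":0,"claw":50}]'
python3 - <<'E'
from h import *
s=monitor.observe();print(s["qpos"])
w=grab("side");cv2.imwrite("pics/s1.png",w["frame"][60:320,120:500])
E
```

```text
clock: 7.35
position: [0.5589, -0.0852, 0.291]
tool_rot: [3.137, -0.0, 1.571]
force: [-0.2, -0.5, -3.4]
grip_width: 0.0576
finger_force: 45.1
[-0.35786992  0.41032156  0.56178118  1.71261322 -0.24378581  1.0845626
  0.2802362 ]
```

View pics/s1.png

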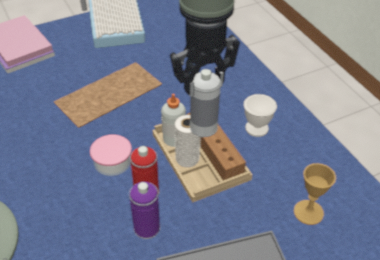

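```bash
python3 -m handwheel '[{"dx":3,"dy":0.2,"dz":0,"wx":0,"wy":0,"wz":0,"claw":50},{"dx":5.5,"dy":0.2,"dz":0,"wx":0,"wy":0,"wz":0,"claw":50},{"dx":5.5,"dy":0.2,"dz":0,"wx":0,"wy":0,"wz":0,"claw":50},{"dx":5.5,"dy":0.2,"dz":0,"wx":0,"wy":0,"wz":0,"claw":50},{"dx":5.5,"dy":0.2,"dz":0,"wx":0,"wy":0,"wz":0,"claw":50},{"dx":5.5,"dy":0.2,"dz":0,"wx":0,"wy":0,"wz":0,"claw":50},{"dx":5.5,"dy":0.2,"dz":0,"wx":0,"wy":0,"wz":0,"claw":50},{"dx":4,"dy":0.2,"dz":0,"wx":0,"wy":0,"wz":0,"claw":50}]'
python3 -m handwheel '[{"dx":2,"dy":0,"dz":0,"wx":0,"wy":0,"wz":0,"claw":50},{"dx":0.5,"dy":0,"dz":3,"wx":0,"wy":0,"wz":0,"claw":50},{"dx":0,"dy":0,"dz":4,"wx":0,"wy":0,"wz":0,"claw":50},{"dx":0,"dy":0,"dz":4,"wx":0,"wy":0,"wz":0,"claw":50},{"dx":0,"dy":0,"dz":3,"wx":0,"wy":0,"wz":0,"claw":50},{"dx":0,"dy":0,"dz":0,"wx":0,"wy":0,"wz":0,"claw":50},{"dx":0,"dy":0,"dz":0,"wx":0,"wy":0,"wz":0,"claw":50}]'
```

```text
clock: 8.4
position: [0.5731, 0.3175, 0.2868]
tool_rot: [-3.14, 0.001, 1.572]
force: [0.6, -0.7, -2.1]
grip_width: 0.0575
finger_force: 45.0
clock: 9.28
position: [0.5748, 0.3397, 0.1494]
tool_rot: [3.141, -0.0, 1.57]
force: [0.4, 0.9, -2.3]
grip_width: 0.0574
finger_force: 44.9
```

```bash
python3 -m handwheel '[{"dx":0,"dy":0,"dz":2,"wx":0,"wy":0,"wz":0,"claw":50},{"dx":0,"dy":0,"dz":1.5,"wx":0,"wy":0,"wz":0,"claw":50},{"dx":0,"dy":0,"dz":0.7,"wx":0,"wy":0,"wz":0,"claw":50},{"dx":0,"dy":0,"dz":0.3,"wx":0,"wy":0,"wz":0,"claw":50},{"dx":0,"dy":0,"dz":0,"wx":0,"wy":0,"wz":0,"claw":50},{"dx":0,"dy":0,"dz":0,"wx":0,"wy":0,"wz":0,"claw":50}]'
python3 -m handwheel '[{"dx":0,"dy":0,"dz":0,"wx":0,"wy":0,"wz":0,"claw":80},{"dx":0,"dy":0,"dz":0,"wx":0,"wy":0,"wz":0,"claw":100},{"dx":0,"dy":0,"dz":0,"wx":0,"wy":0,"wz":0,"claw":100},{"dx":0,"dy":0,"dz":0,"wx":0,"wy":0,"wz":0,"claw":100},{"dx":0,"dy":0,"dz":-3,"wx":0,"wy":0,"wz":0,"claw":100},{"dx":0,"dy":0,"dz":-4,"wx":0,"wy":0,"wz":0,"claw":100},{"dx":0,"dy":0,"dz":-4,"wx":0,"wy":0,"wz":0,"claw":100},{"dx":0,"dy":0,"dz":-2,"wx":0,"wy":0,"wz":0,"claw":100}]'
```

```text
clock: 10.02
position: [0.574, 0.3401, 0.1039]
tool_rot: [-3.141, -0.0, 1.571]
force: [-5.2, -1.1, 5.8]
grip_width: 0.0575
finger_force: 46.1
clock: 11.02
position: [0.5748, 0.3402, 0.2356]
tool_rot: [3.14, -0.001, 1.571]
force: [-0.0, -0.5, -0.1]
grip_width: 0.0854
finger_force: 0.0
```

```bash
python3 -m handwheel '[{"dx":-3,"dy":-0.2,"dz":0,"wx":0,"wy":0,"wz":0,"claw":100},{"dx":-5.5,"dy":-0.2,"dz":0,"wx":0,"wy":0,"wz":0,"claw":100},{"dx":-5.5,"dy":-0.2,"dz":0,"wx":0,"wy":0,"wz":0,"claw":100},{"dx":-5.5,"dy":-0.3,"dz":0,"wx":0,"wy":0,"wz":0,"claw":100},{"dx":-5.5,"dy":-0.2,"dz":0,"wx":0,"wy":0,"wz":0,"claw":100},{"dx":-5.5,"dy":-0.2,"dz":0,"wx":0,"wy":0,"wz":0,"claw":100},{"dx":-4.5,"dy":-0.2,"dz":0,"wx":0,"wy":0,"wz":0,"claw":100},{"dx":0,"dy":0,"dz":0,"wx":0,"wy":0,"wz":0,"claw":100}]'
```

```text
clock: 12.02
position: [0.5589, -0.0137, 0.2337]
tool_rot: [3.141, 0.001, 1.565]
force: [0.2, 0.4, -0.5]
grip_width: 0.086
finger_force: 0.0
```

```bash
python3 -m handwheel '[{"dx":0.35,"dy":0,"dz":3,"wx":0,"wy":0,"wz":0,"claw":100},{"dx":0,"dy":0,"dz":4,"wx":0,"wy":0,"wz":0,"claw":100},{"dx":0,"dy":0,"dz":4,"wx":0,"wy":0,"wz":0,"claw":100},{"dx":0,"dy":0,"dz":2.5,"wx":0,"wy":0,"wz":0,"claw":100},{"dx":0,"dy":0,"dz":0.8,"wx":0,"wy":0,"wz":0,"claw":100},{"dx":0,"dy":0,"dz":0,"wx":0,"wy":0,"wz":0,"claw":100}]'
python3 -m handwheel '[{"dx":0,"dy":0,"dz":0,"wx":0,"wy":0,"wz":0,"claw":50},{"dx":0,"dy":0,"dz":0,"wx":0,"wy":0,"wz":0,"claw":50},{"dx":0,"dy":0,"dz":0,"wx":0,"wy":0,"wz":0,"claw":50},{"dx":0,"dy":0,"dz":0,"wx":0,"wy":0,"wz":0,"claw":50},{"dx":0,"dy":0,"dz":0,"wx":0,"wy":0,"wz":0,"claw":50}]' 40
```

```text
clock: 12.78
position: [0.5593, -0.0061, 0.0905]
tool_rot: [-3.142, -0.0, 1.571]
force: [-0.2, 0.2, 0.4]
grip_width: 0.0853
finger_force: 0.0
clock: 13.4
position: [0.5598, -0.0063, 0.0914]
tool_rot: [3.14, -0.0, 1.571]
force: [-1.3, 0.5, 9.3]
grip_width: 0.0593
finger_force: 41.2
```

```bash
python3 -m handwheel '[{"dx":0,"dy":0,"dz":-1.5,"wx":0,"wy":0,"wz":0,"claw":50},{"dx":0,"dy":0,"dz":-3.5,"wx":0,"wy":0,"wz":0,"claw":50},{"dx":0,"dy":0,"dz":-4,"wx":0,"wy":0,"wz":0,"claw":50},{"dx":0,"dy":0,"dz":-4,"wx":0,"wy":0,"wz":0,"claw":50},{"dx":0,"dy":0,"dz":-4,"wx":0,"wy":0,"wz":0,"claw":50},{"dx":0,"dy":0,"dz":-2,"wx":0,"wy":0,"wz":0,"claw":50},{"dx":0,"dy":0,"dz":0,"wx":0,"wy":0,"wz":0,"claw":50}]'
```

```text
clock: 14.28
position: [0.5596, -0.0065, 0.2822]
tool_rot: [3.139, -0.001, 1.571]
force: [0.5, -0.6, -3.0]
grip_width: 0.0591
finger_force: 44.0
```

```bash
python3 -m handwheel '[{"dx":3,"dy":-0.8,"dz":0,"wx":0,"wy":0,"wz":0,"claw":50},{"dx":5,"dy":-1.2,"dz":0,"wx":0,"wy":0,"wz":0,"claw":50},{"dx":5,"dy":-1.2,"dz":0,"wx":0,"wy":0,"wz":0,"claw":50},{"dx":5,"dy":-1.2,"dz":0,"wx":0,"wy":0,"wz":0,"claw":50},{"dx":5,"dy":-1.3,"dz":0,"wx":0,"wy":0,"wz":0,"claw":50},{"dx":5,"dy":-1.3,"dz":0,"wx":0,"wy":0,"wz":0,"claw":50},{"dx":4.6,"dy":-1.2,"dz":0,"wx":0,"wy":0,"wz":0,"claw":50},{"dx":0,"dy":0,"dz":0,"wx":0,"wy":0,"wz":0,"claw":50}]'
python3 -m handwheel '[{"dx":0,"dy":0,"dz":3,"wx":0,"wy":0,"wz":0,"claw":50},{"dx":0,"dy":0,"dz":4,"wx":0,"wy":0,"wz":0,"claw":50},{"dx":0,"dy":0,"dz":4,"wx":0,"wy":0,"wz":0,"claw":50},{"dx":0,"dy":0,"dz":3,"wx":0,"wy":0,"wz":0,"claw":50},{"dx":0,"dy":0,"dz":0,"wx":0,"wy":0,"wz":0,"claw":50},{"dx":0,"dy":0,"dz":0,"wx":0,"wy":0,"wz":0,"claw":50}]'
```

```text
clock: 15.28
position: [0.4751, 0.3229, 0.2789]
tool_rot: [-3.14, 0.0, 1.576]
force: [0.1, -1.9, -1.8]
grip_width: 0.059
finger_force: 44.0
clock: 16.02
position: [0.4777, 0.3193, 0.1412]
tool_rot: [3.141, -0.0, 1.57]
force: [-0.9, 0.1, -1.5]
grip_width: 0.0593
finger_force: 44.2
```

```bash
python3 -m handwheel '[{"dx":0,"dy":0,"dz":2.5,"wx":0,"wy":0,"wz":0,"claw":50},{"dx":0,"dy":0,"dz":1.5,"wx":0,"wy":0,"wz":0,"claw":50},{"dx":0,"dy":0,"dz":0.7,"wx":0,"wy":0,"wz":0,"claw":50},{"dx":0,"dy":0,"dz":0.35,"wx":0,"wy":0,"wz":0,"claw":50},{"dx":0,"dy":0,"dz":0,"wx":0,"wy":0,"wz":0,"claw":50},{"dx":0,"dy":0,"dz":0,"wx":0,"wy":0,"wz":0,"claw":50}]'
python3 -m handwheel '[{"dx":0,"dy":0,"dz":0,"wx":0,"wy":0,"wz":0,"claw":85},{"dx":0,"dy":0,"dz":0,"wx":0,"wy":0,"wz":0,"claw":90},{"dx":0,"dy":0,"dz":0,"wx":0,"wy":0,"wz":0,"claw":90},{"dx":0,"dy":0,"dz":0,"wx":0,"wy":0,"wz":0,"claw":90},{"dx":0,"dy":0,"dz":-3,"wx":0,"wy":0,"wz":0,"claw":90},{"dx":0,"dy":0,"dz":-4,"wx":0,"wy":0,"wz":0,"claw":90},{"dx":0,"dy":0,"dz":-4,"wx":0,"wy":0,"wz":0,"claw":100},{"dx":0,"dy":0,"dz":-4,"wx":0,"wy":0,"wz":0,"claw":100}]'
```

```text
clock: 16.77
position: [0.4776, 0.3198, 0.0905]
tool_rot: [3.141, -0.001, 1.571]
force: [-1.1, 0.3, 6.3]
grip_width: 0.0594
finger_force: 44.7
clock: 17.77
position: [0.4771, 0.3194, 0.2411]
tool_rot: [-3.142, 0.0, 1.571]
force: [0.5, 0.6, -0.2]
grip_width: 0.0854
finger_force: 0.0
```

```bash
python3 -m handwheel '[{"dx":-4,"dy":0,"dz":0,"wx":0,"wy":0,"wz":0,"claw":100},{"dx":-5.5,"dy":0,"dz":0,"wx":0,"wy":0,"wz":0,"claw":100},{"dx":-5.5,"dy":0,"dz":0,"wx":0,"wy":0,"wz":0,"claw":100},{"dx":-5.5,"dy":0,"dz":0,"wx":0,"wy":0,"wz":0,"claw":100},{"dx":-4.5,"dy":0,"dz":0,"wx":0,"wy":0,"wz":0,"claw":100},{"dx":0,"dy":0,"dz":0,"wx":0,"wy":0,"wz":0.15,"claw":100},{"dx":0,"dy":0,"dz":0,"wx":0,"wy":0,"wz":0.18,"claw":100},{"dx":0,"dy":0,"dz":0,"wx":0,"wy":0,"wz":0.18,"claw":100}]'
python3 -m handwheel '[{"dx":0,"dy":0,"dz":0,"wx":0,"wy":0,"wz":0.18,"claw":100},{"dx":0,"dy":0,"dz":0,"wx":0,"wy":0,"wz":0.18,"claw":100},{"dx":0,"dy":0,"dz":0,"wx":0,"wy":0,"wz":0.18,"claw":100},{"dx":0,"dy":0,"dz":0,"wx":0,"wy":0,"wz":0.18,"claw":100},{"dx":0,"dy":0,"dz":0,"wx":0,"wy":0,"wz":0.18,"claw":100},{"dx":0,"dy":0,"dz":0,"wx":0,"wy":0,"wz":0.16,"claw":100},{"dx":0,"dy":0,"dz":0,"wx":0,"wy":0,"wz":0,"claw":100}]'
python3 -m handwheel '[{"dx":0,"dy":0,"dz":0,"wx":0,"wy":0.16,"wz":0,"claw":100},{"dx":0,"dy":0,"dz":0,"wx":0,"wy":0.16,"wz":0,"claw":100},{"dx":0,"dy":0,"dz":0,"wx":0,"wy":0.16,"wz":0,"claw":100},{"dx":0,"dy":0,"dz":0,"wx":0,"wy":0.16,"wz":0,"claw":100},{"dx":0,"dy":0,"dz":0,"wx":0,"wy":0.16,"wz":0,"claw":100},{"dx":0,"dy":0,"dz":0,"wx":0,"wy":0.16,"wz":0,"claw":100},{"dx":0,"dy":0,"dz":0,"wx":0,"wy":0,"wz":0,"claw":100}]'
cat > st.py <<'E'
from h import *
from scipy.spatial.transform import Rotation as Ro
s=monitor.observe(); R=Ro.from_euler("xyz",s["tool_rot"]).as_matrix()
print("tcp",np.round(s["position"]*1000,1),"grasp",np.round((s["position"]-.019*R[:,2])*1000,1)); print(np.round(R,3)); print("q",np.round(s["qpos"],2))
def to_tool(D): return np.round(R.T@np.asarray(D)/10,2)   # mm world -> cm tool
def turn(Rt): return np.round(Ro.from_matrix(R.T@Rt).as_rotvec(),3)
E
python3 st.py
```

```text
clock: 18.77
position: [0.4772, 0.0694, 0.2399]
tool_rot: [3.142, -0.0, 1.054]
force: [0.4, -0.1, 0.5]
grip_width: 0.0852
finger_force: 0.0
clock: 19.65
position: [0.4771, 0.0697, 0.2397]
tool_rot: [3.141, 0.0, 0.002]
force: [0.3, 0.2, -1.0]
grip_width: 0.0855
finger_force: 0.0
clock: 20.52
position: [0.4807, 0.0871, 0.2464]
tool_rot: [-3.107, -0.574, 0.004]
force: [0.5, 0.2, -0.6]
grip_width: 0.0852
finger_force: 0.0
tcp [480.7  87.1 246.4] grasp [470.4  86.4 262.3]
[[ 0.84   0.023  0.542]
 [ 0.004 -0.999  0.037]
 [ 0.543 -0.029 -0.839]]
q [-1.56  0.28  1.37  2.42 -1.04  0.18 -0.85]
```

```bash
cat > tip.py <<'E'
from st import *
w=grab("wrist"); cv2.imwrite("pics/w3.png",w["frame"])
for b in (-5,0,5,10,15,20):
    P=[s["position"]+R@[x/1e3,y*s["grip_width"]/2,-b/1e3] for y in(-1,1) for x in (-11,11)]
    print(b,np.round(proj(w,P)).tolist())
E
python3 tip.py
```

```text
tcp [480.7  87.1 246.4] grasp [470.4  86.4 262.3]
[[ 0.84   0.023  0.542]
 [ 0.004 -0.999  0.037]
 [ 0.543 -0.029 -0.839]]
q [-1.56  0.28  1.37  2.42 -1.04  0.18 -0.85]
-5 [[240.0, 281.0], [237.0, 239.0], [412.0, 281.0], [415.0, 240.0]]
0 [[238.0, 286.0], [234.0, 244.0], [414.0, 286.0], [418.0, 244.0]]
5 [[235.0, 291.0], [231.0, 248.0], [417.0, 292.0], [421.0, 248.0]]
10 [[232.0, 297.0], [228.0, 253.0], [420.0, 298.0], [424.0, 253.0]]
15 [[229.0, 304.0], [225.0, 258.0], [423.0, 304.0], [428.0, 258.0]]
20 [[226.0, 310.0], [221.0, 264.0], [426.0, 311.0], [431.0, 264.0]]
```

View pics/w3.png

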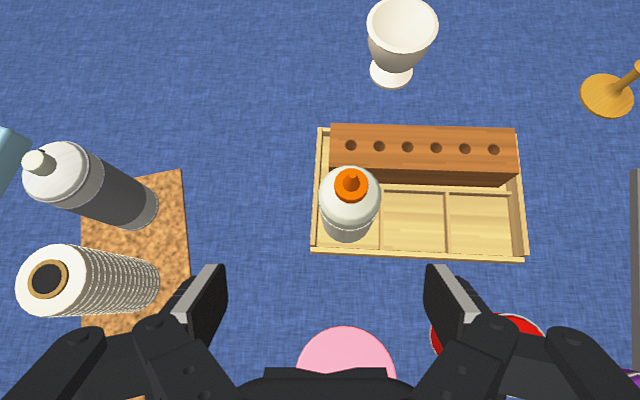

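The wrist view shows the block and the glue bottle at (350,190), with spray can and thread standing on the cork. Leaning toward the robot runs into joint limits (q3, q4, q6), so I'll lean the gripper toward +y instead and close along x.

```bash
python3 -m handwheel '[{"dx":0,"dy":0,"dz":0,"wx":0,"wy":-0.14,"wz":0,"claw":100},{"dx":0,"dy":0,"dz":0,"wx":0,"wy":-0.14,"wz":0,"claw":100},{"dx":0,"dy":0,"dz":0,"wx":0,"wy":-0.14,"wz":0,"claw":100},{"dx":0,"dy":0,"dz":0,"wx":0,"wy":-0.15,"wz":0,"claw":100},{"dx":0,"dy":0,"dz":0,"wx":0,"wy":0,"wz":-0.17,"claw":100},{"dx":0,"dy":0,"dz":0,"wx":0,"wy":0,"wz":-0.17,"claw":100},{"dx":0,"dy":0,"dz":0,"wx":0,"wy":0,"wz":-0.17,"claw":100},{"dx":0,"dy":0,"dz":0,"wx":0,"wy":0,"wz":-0.17,"claw":100}]'
python3 -m handwheel '[{"dx":0,"dy":0,"dz":0,"wx":0,"wy":0,"wz":-0.18,"claw":100},{"dx":0,"dy":0,"dz":0,"wx":0,"wy":0,"wz":-0.18,"claw":100},{"dx":0,"dy":0,"dz":0,"wx":0,"wy":0,"wz":-0.18,"claw":100},{"dx":0,"dy":0,"dz":0,"wx":0,"wy":0,"wz":-0.18,"claw":100},{"dx":0,"dy":0,"dz":0,"wx":0,"wy":0,"wz":-0.17,"claw":100},{"dx":0,"dy":0,"dz":0,"wx":0,"wy":0,"wz":0,"claw":100}]'
python3 - <<'E'
from st import *
print(turn(np.array([[0,1,0],[1,0,0],[0,0,-1.]])),to_tool(np.array([561.3,141,240])-s["position"]*1000))
E
```

```text
clock: 21.58
position: [0.4812, 0.085, 0.2467]
tool_rot: [-3.13, -0.027, 0.705]
force: [0.2, 0.0, 0.2]
grip_width: 0.0856
finger_force: 0.0
clock: 22.32
position: [0.4817, 0.0855, 0.247]
tool_rot: [3.126, -0.029, 1.589]
force: [0.6, -0.4, -0.5]
grip_width: 0.0852
finger_force: 0.0
tcp [481.7  85.5 247. ] grasp [481.5  85.  266. ]
[[-0.018  1.     0.015]
 [ 0.999  0.018  0.029]
 [ 0.029  0.016 -0.999]]
q [-0.92  0.37  0.83  1.97 -0.38  0.92  0.12]
[ 0.016 -0.029  0.018] [5.38 8.04 0.98]
```

Now move out over (561, 141, 240), then tilt by about -0.8 about tool y.

```bash
python3 -m handwheel '[{"dx":1.8,"dy":2.7,"dz":0.2,"wx":0.016,"wy":-0.029,"wz":0.018,"claw":100},{"dx":1.8,"dy":2.7,"dz":0.2,"wx":0,"wy":0,"wz":0,"claw":100},{"dx":1.8,"dy":2.6,"dz":0.2,"wx":0,"wy":0,"wz":0,"claw":100},{"dx":0,"dy":0,"dz":0,"wx":0,"wy":-0.16,"wz":0,"claw":100},{"dx":0,"dy":0,"dz":0,"wx":0,"wy":-0.16,"wz":0,"claw":100},{"dx":0,"dy":0,"dz":0,"wx":0,"wy":-0.16,"wz":0,"claw":100},{"dx":0,"dy":0,"dz":0,"wx":0,"wy":-0.16,"wz":0,"claw":100},{"dx":0,"dy":0,"dz":0,"wx":0,"wy":-0.16,"wz":0,"claw":100}]'
python3 -m handwheel '[{"dx":0,"dy":0,"dz":0,"wx":0,"wy":0,"wz":0,"claw":100},{"dx":0,"dy":0,"dz":0,"wx":0,"wy":0,"wz":0,"claw":100}]'
python3 - <<'E'
from st import *
c=np.cos(.8);n=np.sin(.8)
print(turn(np.array([[0,1,0],[c,0,-n],[-n,0,-c]])),to_tool(np.array([561.3,69.5+90*n,88+90*c])-s["position"]*1000))
E
```

```text
clock: 23.32
position: [0.5619, 0.1419, 0.243]
tool_rot: [3.132, 0.806, 1.564]
force: [-0.2, -0.1, -0.0]
grip_width: 0.0853
finger_force: 0.0
clock: 23.58
position: [0.5616, 0.141, 0.2425]
tool_rot: [3.137, 0.797, 1.567]
force: [0.1, -0.8, -0.4]
grip_width: 0.0853
finger_force: 0.0
tcp [561.6 141.  242.5] grasp [561.6 154.5 255.8]
[[ 0.003  1.     0.002]
 [ 0.699 -0.001 -0.715]
 [-0.715  0.003 -0.699]]
q [-1.22  0.96  1.02  1.56 -0.03  1.27 -0.33]
[ 0.002 -0.003 -0.003] [ 6.09 -0.06  6.91]
```

```bash
python3 -m handwheel '[{"dx":2,"dy":0,"dz":2.3,"wx":0,"wy":0,"wz":0,"claw":100},{"dx":2,"dy":0,"dz":2.3,"wx":0,"wy":0,"wz":0,"claw":100},{"dx":2.1,"dy":0,"dz":2.3,"wx":0,"wy":0,"wz":0,"claw":100},{"dx":0,"dy":0,"dz":0,"wx":0,"wy":0,"wz":0,"claw":100},{"dx":0,"dy":0,"dz":0,"wx":0,"wy":0,"wz":0,"claw":100}]'
python3 - <<'E'
from st import *
print(to_tool(np.array([561.3,69.5,88])+19*R[:,2]-s["position"]*1000))
w=grab("wrist")
d=optics.masks_of("glue_bottle","wrist")[:1]
for d in d: print(d["p"],d["rect"],fit(w,d["region"],"glue_bottle",[.561,.07],.006))
E
```

```text
clock: 24.2
position: [0.5619, 0.1349, 0.1518]
tool_rot: [3.138, 0.795, 1.569]
force: [0.7, 0.0, 1.0]
grip_width: 0.0856
finger_force: 0.0
tcp [561.9 134.9 151.8] grasp [561.9 148.5 165.1]
[[ 0.001  1.     0.002]
 [ 0.7    0.001 -0.714]
 [-0.714  0.002 -0.7  ]]
q [-1.19  1.06  0.95  1.62 -0.09  1.13 -0.37]
[-0.02 -0.08 11.04]
0.68 [283.7, 113.8, 86.0, 192.1] (array([561.5,  70. ]), np.float64(0.936))
```

```bash
python3 -m handwheel '[{"dx":0,"dy":0,"dz":3,"wx":0,"wy":0,"wz":0,"claw":100},{"dx":0,"dy":0,"dz":3.5,"wx":0,"wy":0,"wz":0,"claw":100},{"dx":0,"dy":0,"dz":3,"wx":0,"wy":0,"wz":0,"claw":100},{"dx":0,"dy":0,"dz":1.4,"wx":0,"wy":0,"wz":0,"claw":100},{"dx":0,"dy":0,"dz":0,"wx":0,"wy":0,"wz":0,"claw":100},{"dx":0,"dy":0,"dz":0,"wx":0,"wy":0,"wz":0,"claw":100}]'
python3 -m handwheel '[{"dx":0,"dy":0,"dz":0,"wx":0,"wy":0,"wz":0,"claw":50},{"dx":0,"dy":0,"dz":0,"wx":0,"wy":0,"wz":0,"claw":50},{"dx":0,"dy":0,"dz":0,"wx":0,"wy":0,"wz":0,"claw":50},{"dx":0,"dy":0,"dz":0,"wx":0,"wy":0,"wz":0,"claw":50},{"dx":0,"dy":0,"dz":0,"wx":0,"wy":0,"wz":0,"claw":50}]' 40
python3 st.py
```

```text
clock: 25.05
position: [0.562, 0.0585, 0.0744]
tool_rot: [3.14, 0.796, 1.573]
force: [-0.1, 0.3, -0.9]
grip_width: 0.0855
finger_force: 0.0
clock: 25.68
position: [0.5618, 0.0581, 0.0743]
tool_rot: [3.141, 0.796, 1.573]
force: [-1.1, 3.4, 6.2]
grip_width: 0.0585
finger_force: 41.7
tcp [561.8  58.1  74.3] grasp [561.8  71.7  87.6]
[[-0.002  1.     0.003]
 [ 0.699  0.003 -0.715]
 [-0.715  0.001 -0.699]]
q [-1.1   1.14  0.9   1.74 -0.11  0.9  -0.35]
```

```bash
python3 -m handwheel '[{"dx":-1,"dy":0,"dz":-1,"wx":0,"wy":0,"wz":0,"claw":50},{"dx":-2.5,"dy":0,"dz":-2.45,"wx":0,"wy":0,"wz":0,"claw":50},{"dx":-2.5,"dy":0,"dz":-2.45,"wx":0,"wy":0,"wz":0,"claw":50},{"dx":-2.5,"dy":0,"dz":-2.45,"wx":0,"wy":0,"wz":0,"claw":50},{"dx":0,"dy":0,"dz":0,"wx":0,"wy":0,"wz":0,"claw":50},{"dx":0,"dy":0,"dz":0,"wx":0,"wy":0,"wz":0,"claw":50}]'
python3 -m handwheel '[{"dx":1.2,"dy":-1.4,"dz":-1.2,"wx":0,"wy":0,"wz":0,"claw":50},{"dx":2.3,"dy":-2.6,"dz":-2.3,"wx":0,"wy":0,"wz":0,"claw":50},{"dx":2.3,"dy":-2.6,"dz":-2.3,"wx":0,"wy":0,"wz":0,"claw":50},{"dx":2.3,"dy":-2.6,"dz":-2.3,"wx":0,"wy":0,"wz":0,"claw":50},{"dx":2.3,"dy":-2.6,"dz":-2.3,"wx":0,"wy":0,"wz":0,"claw":50},{"dx":2.3,"dy":-2.6,"dz":-2.3,"wx":0,"wy":0,"wz":0,"claw":50},{"dx":2.3,"dy":-2.6,"dz":-2.3,"wx":0,"wy":0,"wz":0,"claw":50},{"dx":0,"dy":0,"dz":0,"wx":0,"wy":0,"wz":0,"claw":50}]'
cat > look.py <<'E'
import sys
from st import *
T=np.array(eval(sys.argv[1])); print("rows total",to_tool(T-s["position"]*1000))
c=sys.argv[2]; w=grab(c); cv2.imwrite("pics/"+sys.argv[3]+".png",w["frame"] if len(sys.argv)<5 else eval("w['frame'][%s]"%sys.argv[4]))
E
python3 look.py "[381,282,74.3]" side s2 "60:320,100:500"
```

```text
clock: 26.42
position: [0.5611, 0.058, 0.1925]
tool_rot: [-3.141, 0.796, 1.574]
force: [0.1, -0.0, -3.1]
grip_width: 0.0585
finger_force: 44.1
clock: 27.42
position: [0.3894, 0.272, 0.1891]
tool_rot: [-3.139, 0.797, 1.579]
force: [0.6, -0.2, -2.6]
grip_width: 0.0585
finger_force: 44.1
tcp [389.4 272.  189.1] grasp [389.3 285.6 202.4]
[[-0.006  1.     0.004]
 [ 0.699  0.007 -0.715]
 [-0.715 -0.002 -0.699]]
q [-1.57  0.98  0.98  1.7  -0.16  1.34 -0.56]
rows total [ 8.92 -0.81  7.3 ]
```

View pics/s2.png

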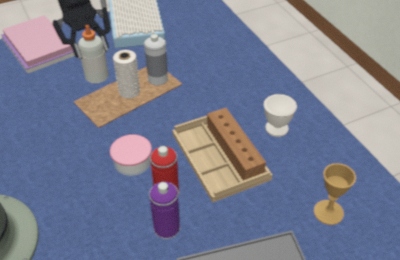

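The glue bottle hangs upright in the gripper at (93,55), with thread (126,75) and spray can (156,60) standing on the cork. Lowering it now.

```bash
python3 -m handwheel '[{"dx":1.4,"dy":-0.8,"dz":0.2,"wx":0,"wy":0,"wz":0,"claw":50},{"dx":2,"dy":0,"dz":1.9,"wx":0,"wy":0,"wz":0,"claw":50},{"dx":2,"dy":0,"dz":1.9,"wx":0,"wy":0,"wz":0,"claw":50},{"dx":1.5,"dy":0,"dz":1.4,"wx":0,"wy":0,"wz":0,"claw":50},{"dx":1,"dy":0,"dz":0.9,"wx":0,"wy":0,"wz":0,"claw":50},{"dx":0,"dy":0,"dz":0,"wx":0,"wy":0,"wz":0,"claw":50},{"dx":0,"dy":0,"dz":0,"wx":0,"wy":0,"wz":0,"claw":50}]'
python3 - <<'E'
from st import *
print(to_tool(np.array([381,282,73])-s["position"]*1000))
E
```

```text
clock: 28.35
position: [0.3832, 0.2798, 0.0905]
tool_rot: [3.141, 0.796, 1.572]
force: [-1.9, 0.2, -2.9]
grip_width: 0.0584
finger_force: 44.1
tcp [383.2 279.8  90.5] grasp [383.2 293.4 103.8]
[[-0.001  1.     0.002]
 [ 0.699  0.002 -0.715]
 [-0.715  0.001 -0.699]]
q [-1.54  1.11  0.89  1.71 -0.25  1.22 -0.6 ]
[ 1.41 -0.22  1.06]
```

Lower, open to 88%, back out along the tool axis.

```bash
python3 -m handwheel '[{"dx":0.7,"dy":0,"dz":0.65,"wx":0,"wy":0,"wz":0,"claw":50},{"dx":0.35,"dy":0,"dz":0.35,"wx":0,"wy":0,"wz":0,"claw":50},{"dx":0.2,"dy":0,"dz":0.2,"wx":0,"wy":0,"wz":0,"claw":50},{"dx":0,"dy":0,"dz":0,"wx":0,"wy":0,"wz":0,"claw":50},{"dx":0,"dy":0,"dz":0,"wx":0,"wy":0,"wz":0,"claw":50}]'
python3 -m handwheel '[{"dx":0,"dy":0,"dz":0,"wx":0,"wy":0,"wz":0,"claw":88},{"dx":0,"dy":0,"dz":0,"wx":0,"wy":0,"wz":0,"claw":88},{"dx":0,"dy":0,"dz":0,"wx":0,"wy":0,"wz":0,"claw":88},{"dx":0,"dy":0,"dz":0,"wx":0,"wy":0,"wz":0,"claw":88},{"dx":0,"dy":0,"dz":-3,"wx":0,"wy":0,"wz":0,"claw":88},{"dx":0,"dy":0,"dz":-4,"wx":0,"wy":0,"wz":0,"claw":88},{"dx":0,"dy":0,"dz":-5,"wx":0,"wy":0,"wz":0,"claw":100},{"dx":0,"dy":0,"dz":-5,"wx":0,"wy":0,"wz":0,"claw":100}]'
python3 - <<'E'
from h import *
s=monitor.observe(); print(s["position"],s["qpos"])
f=grab("top"); cv2.imwrite("pics/t3.png",f["frame"][60:330,100:540])
g=grab("side")
M=np.array([478,316]);u=np.radians(13.1);A=np.array([[np.cos(u),np.sin(u)],[-np.sin(u),np.cos(u)]])
for n,x0 in("glue_bottle",[.381,.293]),("spray_can",[.575,.335]),("thread_tube",[.477,.316]):
    for c,F in("top",f),("side",g):
        for d in optics.masks_of(n,c)[:3]:
            r=fit(F,d["region"],n,x0,.005,0.005)
            if r[1]>.3: print(n,c,round(d["p"],2),*r,"mat",np.round(A@(r[0]-M)))
d=optics.masks_of("stem_block","top")[0]; print("block",d["p"],box(f,d["region"],.056))
d=optics.masks_of("organiser","top"); 
for d in d[:1]: print("org",d["p"],box(f,d["region"],.026))
E
```

```text
clock: 28.98
position: [0.3829, 0.2797, 0.0732]
tool_rot: [-3.141, 0.797, 1.573]
force: [-2.2, 1.7, 8.5]
grip_width: 0.0584
finger_force: 44.7
clock: 29.98
position: [0.3825, 0.4024, 0.1926]
tool_rot: [3.142, 0.797, 1.573]
force: [-0.4, 0.6, -0.1]
grip_width: 0.0854
finger_force: 0.0
[0.38248653 0.40242035 0.19264168] [-1.56091714  1.07633999  0.9346529   1.37358831 -0.21853921  1.59155361
 -0.65285827]
glue_bottle top 0.68 [383.3 292. ] 0.957 mat [-98.  -2.]
glue_bottle side 0.56 [384.7 291.9] 0.921 mat [-96.  -2.]
spray_can top 0.7 [574.2 336.8] 0.934 mat [98. -2.]
spray_can side 0.78 [574.1 334.7] 0.936 mat [98. -4.]
thread_tube top 0.96 [479.  316.1] 0.958 mat [ 1. -0.]
thread_tube side 0.93 [479.  313.6] 0.955 mat [ 0. -3.]
block 0.64 (array([631.3, -13. ]), array([210. ,  64.7]), 88.7)
org 0.65 (array([595.2, -10.3]), array([245.1, 160.2]), 88.2)
```

View pics/t3.png

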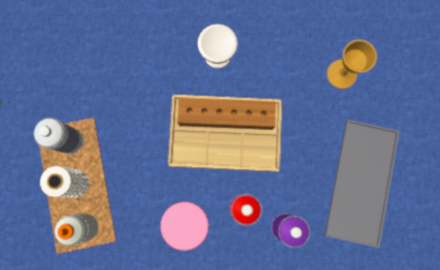

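All three stand on the cork (glue (70,230), thread (57,181), spray can (52,133) in the crop). Next the block: rise, untilt, move over it.

```bash
python3 -m handwheel '[{"dx":-2.8,"dy":0,"dz":-2.8,"wx":0,"wy":0,"wz":0,"claw":100},{"dx":-2.8,"dy":0,"dz":-2.8,"wx":0,"wy":0,"wz":0,"claw":100},{"dx":0,"dy":0,"dz":0,"wx":0,"wy":0.16,"wz":0,"claw":100},{"dx":0,"dy":0,"dz":0,"wx":0,"wy":0.16,"wz":0,"claw":100},{"dx":0,"dy":0,"dz":0,"wx":0,"wy":0.16,"wz":0,"claw":100},{"dx":0,"dy":0,"dz":0,"wx":0,"wy":0.16,"wz":0,"claw":100},{"dx":0,"dy":0,"dz":0,"wx":0,"wy":0.157,"wz":0,"claw":100}]'
python3 -m handwheel '[{"dx":-3,"dy":1.8,"dz":0,"wx":0,"wy":0,"wz":0,"claw":100},{"dx":-5,"dy":3,"dz":0,"wx":0,"wy":0,"wz":0,"claw":100},{"dx":-5,"dy":3,"dz":0,"wx":0,"wy":0,"wz":0,"claw":100},{"dx":-5,"dy":3,"dz":0,"wx":0,"wy":0,"wz":0,"claw":100},{"dx":-5,"dy":3,"dz":0,"wx":0,"wy":0,"wz":0,"claw":100},{"dx":-5,"dy":3,"dz":0,"wx":0,"wy":0,"wz":0,"claw":100},{"dx":-5,"dy":3,"dz":0,"wx":0,"wy":0,"wz":0,"claw":100},{"dx":-5,"dy":3,"dz":0,"wx":0,"wy":0,"wz":0,"claw":100}]'
python3 -m handwheel '[{"dx":-3.5,"dy":2,"dz":0,"wx":0,"wy":0,"wz":0,"claw":100},{"dx":0,"dy":0,"dz":0,"wx":0,"wy":0,"wz":0,"claw":100},{"dx":0,"dy":0,"dz":0,"wx":0,"wy":0,"wz":0,"claw":100}]'
cat > blk.py <<'E'
from st import *
w=grab("wrist"); cv2.imwrite("pics/blk.png",w["frame"])
for d in optics.masks_of("stem_block","wrist")[:1]:
    m=d["region"]; print(d["p"],d["rect"],box(w,m,.056))
    g=cv2.cvtColor(w["frame"],6).astype(float); md=np.median(g[m])
    hull=np.zeros((400,640),np.uint8); cv2.fillConvexPoly(hull,cv2.convexHull(corners(m).astype(np.int32)),1)
    k=((g<0.55*md)&(cv2.erode(hull,np.ones((7,7)))>0)).astype(np.uint8)
    n,_,st,ce=cv2.connectedComponentsWithStats(k)
    P=np.array([ce[i] for i in range(1,n) if 25<st[i,4]<500]); print(np.round(back(w,P,.056)*1000,1).tolist())
print("turn to yaw",)
E
python3 blk.py
```

```text
clock: 31.35
position: [0.3827, 0.402, 0.2708]
tool_rot: [3.141, -0.005, 1.572]
force: [1.0, 0.2, 0.2]
grip_width: 0.0855
finger_force: 0.0
clock: 32.35
position: [0.612, 0.021, 0.2702]
tool_rot: [-3.141, -0.0, 1.573]
force: [0.5, 2.0, 1.4]
grip_width: 0.0856
finger_force: 0.0
clock: 32.72
position: [0.6312, -0.0118, 0.2701]
tool_rot: [-3.141, -0.001, 1.573]
force: [-0.8, 0.6, -0.5]
grip_width: 0.0854
finger_force: 0.0
tcp [631.2 -11.8 270.1] grasp [631.2 -11.8 289.1]
[[-0.002  1.    -0.001]
 [ 1.     0.002  0.001]
 [ 0.001 -0.001 -1.   ]]
q [-0.59  0.64  0.85  1.57 -0.51  1.17  0.36]
0.87 [302.2, 70.9, 59.1, 192.9] (array([635.1, -12.6]), array([209.9,  55.6]), 88.9)Traceback (most recent call last):
  File "blk.py", line 9, in <module>
    P=np.array([ce[i] for i in range(1,n) if 25<st[i,4]<500]); print(np.round(back(w,P,.056)*1000,1).tolist())
                                                                              ~~~~^^^^^^^^^^
  File "h.py", line 11, in back
    uv=np.atleast_2d(uv); d=np.c_[uv,np.ones(len(uv))]@np.linalg.inv(K(f)).T@np.asarray(f["R"])
                            ~~~~~~~~~~~~~~~~~~~~~~~~~~^~~~~~~~~~~~~~~~~~~~~~
ValueError: matmul: Input operand 1 has a mismatch in its core dimension 0, with gufunc signature (n?,k),(k,m?)->(n?,m?) (size 3 is different from 1)
```

View pics/blk.png

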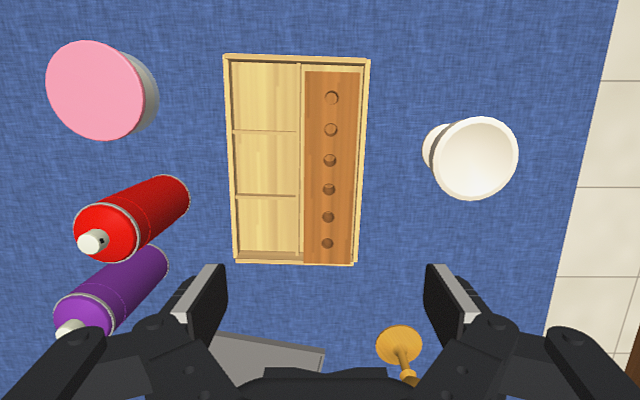

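```bash
python3 -m handwheel '[{"dx":-0.1,"dy":0.4,"dz":3,"wx":0,"wy":0,"wz":0.022,"claw":100},{"dx":0,"dy":0,"dz":5,"wx":0,"wy":0,"wz":0,"claw":100},{"dx":0,"dy":0,"dz":5,"wx":0,"wy":0,"wz":0,"claw":100},{"dx":0,"dy":0,"dz":4,"wx":0,"wy":0,"wz":0,"claw":100},{"dx":0,"dy":0,"dz":2,"wx":0,"wy":0,"wz":0,"claw":100},{"dx":0,"dy":0,"dz":0,"wx":0,"wy":0,"wz":0,"claw":100},{"dx":0,"dy":0,"dz":0,"wx":0,"wy":0,"wz":0,"claw":100}]'
python3 st.py
```

```text
clock: 33.7
position: [0.6364, -0.013, 0.0821]
tool_rot: [3.14, -0.0, 1.551]
force: [0.3, -0.6, 1.7]
grip_width: 0.0853
finger_force: 0.0
tcp [636.4 -13.   82.1] grasp [636.3 -13.1 101.1]
[[ 0.02   1.     0.002]
 [ 1.    -0.02   0.   ]
 [ 0.     0.002 -1.   ]]
q [-0.5   0.85  0.68  1.7  -0.69  0.84  0.48]
```

```bash
python3 -m handwheel '[{"dx":0,"dy":-0.1,"dz":2,"wx":0,"wy":0,"wz":0,"claw":100},{"dx":0,"dy":0,"dz":2,"wx":0,"wy":0,"wz":0,"claw":100},{"dx":0,"dy":0,"dz":1.4,"wx":0,"wy":0,"wz":0,"claw":100},{"dx":0,"dy":0,"dz":0,"wx":0,"wy":0,"wz":0,"claw":100},{"dx":0,"dy":0,"dz":0,"wx":0,"wy":0,"wz":0,"claw":40},{"dx":0,"dy":0,"dz":0,"wx":0,"wy":0,"wz":0,"claw":40},{"dx":0,"dy":0,"dz":0,"wx":0,"wy":0,"wz":0,"claw":40},{"dx":0,"dy":0,"dz":0,"wx":0,"wy":0,"wz":0,"claw":40}]' 60
python3 -m handwheel '[{"dx":0,"dy":0,"dz":0,"wx":0,"wy":0,"wz":0,"claw":40},{"dx":0,"dy":0,"dz":0,"wx":0,"wy":0,"wz":0,"claw":40},{"dx":0,"dy":0,"dz":-0.5,"wx":0,"wy":0,"wz":0,"claw":40},{"dx":0,"dy":0,"dz":-1.5,"wx":0,"wy":0,"wz":0,"claw":40},{"dx":0,"dy":0,"dz":-3,"wx":0,"wy":0,"wz":0,"claw":40},{"dx":0,"dy":0,"dz":-4,"wx":0,"wy":0,"wz":0,"claw":40},{"dx":0,"dy":0,"dz":-4,"wx":0,"wy":0,"wz":0,"claw":40},{"dx":0,"dy":0,"dz":-4,"wx":0,"wy":0,"wz":0,"claw":40}]'
```

```text
clock: 34.7
position: [0.6351, -0.0131, 0.0273]
tool_rot: [3.14, -0.0, 1.551]
force: [-0.9, -0.2, 4.8]
grip_width: 0.054
finger_force: 64.5
clock: 35.7
position: [0.6343, -0.0132, 0.1988]
tool_rot: [3.141, -0.0, 1.551]
force: [-0.2, 0.5, -4.3]
grip_width: 0.0541
finger_force: 64.2
```

```bash
python3 -m handwheel '[{"dx":-2,"dy":-0.8,"dz":-1.5,"wx":0,"wy":0,"wz":0,"claw":40},{"dx":-4.1,"dy":-1.8,"dz":-0.5,"wx":0,"wy":0,"wz":0,"claw":40},{"dx":-4.1,"dy":-1.8,"dz":0,"wx":0,"wy":0,"wz":0,"claw":40},{"dx":-4.1,"dy":-1.8,"dz":0,"wx":0,"wy":0,"wz":0,"claw":40},{"dx":-4.1,"dy":-1.8,"dz":0,"wx":0,"wy":0,"wz":0,"claw":40},{"dx":-4.1,"dy":-1.8,"dz":0,"wx":0,"wy":0,"wz":0,"claw":40},{"dx":-4.1,"dy":-1.8,"dz":0,"wx":0,"wy":0,"wz":0,"claw":40},{"dx":-4.1,"dy":-1.8,"dz":0,"wx":0,"wy":0,"wz":0,"claw":40}]'
python3 -m handwheel '[{"dx":0,"dy":0,"dz":0,"wx":0,"wy":0,"wz":-0.15,"claw":40},{"dx":0,"dy":0,"dz":0,"wx":0,"wy":0,"wz":-0.18,"claw":40},{"dx":0,"dy":0,"dz":0,"wx":0,"wy":0,"wz":-0.18,"claw":40},{"dx":0,"dy":0,"dz":0,"wx":0,"wy":0,"wz":-0.18,"claw":40},{"dx":0,"dy":0,"dz":0,"wx":0,"wy":0,"wz":-0.18,"claw":40},{"dx":0,"dy":0,"dz":0,"wx":0,"wy":0,"wz":-0.18,"claw":40},{"dx":0,"dy":0,"dz":0,"wx":0,"wy":0,"wz":-0.18,"claw":40},{"dx":0,"dy":0,"dz":0,"wx":0,"wy":0,"wz":-0.155,"claw":40}]'
python3 -m handwheel '[{"dx":0,"dy":0,"dz":0,"wx":0,"wy":0,"wz":0,"claw":40},{"dx":0,"dy":0,"dz":0,"wx":0,"wy":0,"wz":0,"claw":40}]'
python3 look.py "[492,-317.5,100]" wrist w5
python3 - <<'E'
from h import *
f=grab("side")
d=optics.masks_of("stem_block","side")
for d in d[:1]:print(d["p"],box(f,d["region"],.24))
E
```

```text
clock: 36.7
position: [0.4928, -0.319, 0.2166]
tool_rot: [-3.141, -0.0, 1.55]
force: [0.3, -1.0, -3.7]
grip_width: 0.0539
finger_force: 64.5
clock: 37.7
position: [0.4933, -0.3179, 0.2166]
tool_rot: [-3.142, -0.001, 2.941]
force: [-0.7, 0.6, -3.9]
grip_width: 0.054
finger_force: 64.4
clock: 37.95
position: [0.494, -0.3177, 0.2164]
tool_rot: [3.141, -0.0, 2.932]
force: [-0.1, 0.4, -3.8]
grip_width: 0.0542
finger_force: 64.4
tcp [ 494.  -317.7  216.4] grasp [ 494.  -317.7  235.4]
[[-0.978  0.208 -0.   ]
 [ 0.208  0.978  0.   ]
 [ 0.     0.    -1.   ]]
q [ 0.17  0.51  0.43  1.74 -0.25  0.95  2.06]
rows total [ 0.19 -0.02 11.65]
0.91 (array([ 489.7, -329.5]), array([219.7,  89. ]), -12.2)
```

View pics/w5.png

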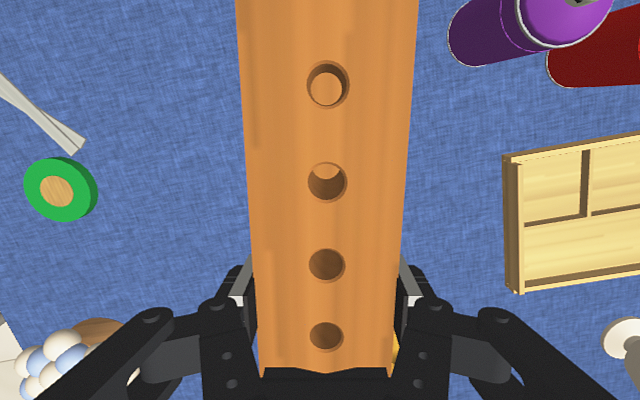

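The block is level and squarely held, hiding the tray beneath. Lowering.

```bash
python3 -m handwheel '[{"dx":0.2,"dy":0,"dz":2,"wx":0,"wy":0,"wz":0,"claw":40},{"dx":0,"dy":0,"dz":4,"wx":0,"wy":0,"wz":0,"claw":40},{"dx":0,"dy":0,"dz":4,"wx":0,"wy":0,"wz":0,"claw":40},{"dx":0,"dy":0,"dz":3,"wx":0,"wy":0,"wz":0,"claw":40},{"dx":0,"dy":0,"dz":2,"wx":0,"wy":0,"wz":0,"claw":40},{"dx":0,"dy":0,"dz":1,"wx":0,"wy":0,"wz":0,"claw":40},{"dx":0,"dy":0,"dz":0,"wx":0,"wy":0,"wz":0,"claw":40},{"dx":0,"dy":0,"dz":0,"wx":0,"wy":0,"wz":0,"claw":40}]'
python3 st.py
```

```text
clock: 39.1
position: [0.4929, -0.3172, 0.0572]
tool_rot: [-3.141, 0.001, 2.936]
force: [-0.3, 0.9, -2.8]
grip_width: 0.0541
finger_force: 64.4
tcp [ 492.9 -317.2   57.2] grasp [ 492.9 -317.2   76.2]
[[-0.979  0.204  0.001]
 [ 0.204  0.979 -0.   ]
 [-0.001 -0.    -1.   ]]
q [ 0.25  0.73  0.32  1.84 -0.36  0.63  2.16]
```

```bash
python3 -m handwheel '[{"dx":0,"dy":0,"dz":1.4,"wx":0,"wy":0,"wz":0,"claw":40},{"dx":0,"dy":0,"dz":1,"wx":0,"wy":0,"wz":0,"claw":40},{"dx":0,"dy":0,"dz":0.6,"wx":0,"wy":0,"wz":0,"claw":40},{"dx":0,"dy":0,"dz":0.2,"wx":0,"wy":0,"wz":0,"claw":40},{"dx":0,"dy":0,"dz":0,"wx":0,"wy":0,"wz":0,"claw":40},{"dx":0,"dy":0,"dz":0,"wx":0,"wy":0,"wz":0,"claw":40}]'
python3 -m handwheel '[{"dx":0,"dy":0,"dz":0,"wx":0,"wy":0,"wz":0,"claw":100},{"dx":0,"dy":0,"dz":0,"wx":0,"wy":0,"wz":0,"claw":100},{"dx":0,"dy":0,"dz":0,"wx":0,"wy":0,"wz":0,"claw":100},{"dx":0,"dy":0,"dz":0,"wx":0,"wy":0,"wz":0,"claw":100},{"dx":0,"dy":0,"dz":-4,"wx":0,"wy":0,"wz":0,"claw":100},{"dx":0,"dy":0,"dz":-5.5,"wx":0,"wy":0,"wz":0,"claw":100},{"dx":0,"dy":0,"dz":-6,"wx":0,"wy":0,"wz":0,"claw":100},{"dx":0,"dy":0,"dz":-6,"wx":0,"wy":0,"wz":0,"claw":100}]'
python3 -m handwheel '[{"dx":-5,"dy":0,"dz":-2,"wx":0,"wy":0,"wz":0,"claw":100},{"dx":-5,"dy":0,"dz":0,"wx":0,"wy":0,"wz":0,"claw":100},{"dx":0,"dy":0,"dz":0,"wx":0,"wy":0,"wz":0.15,"claw":100},{"dx":0,"dy":0,"dz":0,"wx":0,"wy":0,"wz":0.18,"claw":100},{"dx":0,"dy":0,"dz":0,"wx":0,"wy":0,"wz":0.18,"claw":100},{"dx":0,"dy":0,"dz":0,"wx":0,"wy":0,"wz":0.18,"claw":100},{"dx":0,"dy":0,"dz":0,"wx":0,"wy":0,"wz":0.18,"claw":100},{"dx":0,"dy":0,"dz":0,"wx":0,"wy":0,"wz":0.18,"claw":100}]'
python3 - <<'E'
from st import *
f=grab("side"); cv2.imwrite("pics/s6.png",f["frame"][180:400,200:520])
t=grab("top")
for c,F in(("side",f),("top",t)):
    for n,z in(("stem_block",.054),("drip_tray",.012)):
        d=optics.masks_of(n,c)
        if d: print(c,n,d[0]["p"],box(F,d[0]["region"],z))
E
```

```text
clock: 39.85
position: [0.4922, -0.3168, 0.0253]
tool_rot: [3.141, -0.0, 2.936]
force: [-8.6, 6.8, 23.2]
grip_width: 0.0547
finger_force: 67.6
clock: 40.85
position: [0.4923, -0.3168, 0.2414]
tool_rot: [3.141, -0.0, 2.936]
force: [-0.2, -0.7, -0.1]
grip_width: 0.0857
finger_force: 0.0
clock: 41.85
position: [0.5904, -0.3373, 0.2593]
tool_rot: [-3.142, -0.0, 1.88]
force: [0.4, -0.3, -0.3]
grip_width: 0.0851
finger_force: 0.0
tcp [ 590.4 -337.3  259.3] grasp [ 590.4 -337.3  278.3]
[[-0.304  0.953 -0.   ]
 [ 0.953  0.304  0.   ]
 [ 0.    -0.    -1.   ]]
q [ 0.03  0.69  0.71  1.43 -0.46  1.19  1.1 ]
side stem_block 0.83 (array([ 487.6, -328.8]), array([217.8,  80.9]), -12.8)
side drip_tray 0.85 (array([ 490.6, -321.1]), array([262.6, 122.5]), -12.2)
top stem_block 0.83 (array([ 495.7, -310.2]), array([209. ,  72.4]), -12.4)
top drip_tray 0.92 (array([ 492.5, -315.2]), array([261.6, 123.1]), -11.9)
```

View pics/s6.png

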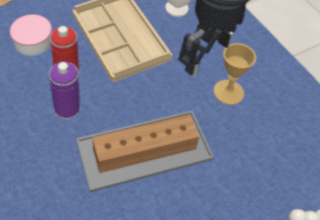

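The block lies centred in the tray, holes up, at (147,143) in the crop. Now back for the glue bottle.

```bash
python3 -m handwheel '[{"dx":0,"dy":0,"dz":0,"wx":0,"wy":0,"wz":0.155,"claw":100},{"dx":0,"dy":0,"dz":0,"wx":0,"wy":0,"wz":0.154,"claw":100},{"dx":3,"dy":-0.8,"dz":0,"wx":0,"wy":0,"wz":0,"claw":100},{"dx":5.5,"dy":-1.55,"dz":0,"wx":0,"wy":0,"wz":0,"claw":100},{"dx":5.5,"dy":-1.55,"dz":0,"wx":0,"wy":0,"wz":0,"claw":100},{"dx":5.5,"dy":-1.55,"dz":0,"wx":0,"wy":0,"wz":0,"claw":100},{"dx":5.5,"dy":-1.55,"dz":0,"wx":0,"wy":0,"wz":0,"claw":100},{"dx":5.5,"dy":-1.55,"dz":0,"wx":0,"wy":0,"wz":0,"claw":100}]'
python3 -m handwheel '[{"dx":5.5,"dy":-1.55,"dz":0,"wx":0,"wy":0,"wz":0,"claw":100},{"dx":5.5,"dy":-1.55,"dz":0,"wx":0,"wy":0,"wz":0,"claw":100},{"dx":5.5,"dy":-1.55,"dz":0,"wx":0,"wy":0,"wz":0,"claw":100},{"dx":5.5,"dy":-1.55,"dz":0,"wx":0,"wy":0,"wz":0,"claw":100},{"dx":5.5,"dy":-1.55,"dz":0,"wx":0,"wy":0,"wz":0,"claw":100},{"dx":5.5,"dy":-1.55,"dz":0,"wx":0,"wy":0,"wz":0,"claw":100},{"dx":5.5,"dy":-1.55,"dz":0,"wx":0,"wy":0,"wz":0,"claw":100},{"dx":4,"dy":-1.2,"dz":0,"wx":0,"wy":0,"wz":0,"claw":100}]'
python3 -m handwheel '[{"dx":0,"dy":0,"dz":0,"wx":0,"wy":0,"wz":0,"claw":100},{"dx":0,"dy":0,"dz":0,"wx":0,"wy":-0.16,"wz":0,"claw":100},{"dx":0,"dy":0,"dz":0,"wx":0,"wy":-0.16,"wz":0,"claw":100},{"dx":0,"dy":0,"dz":0,"wx":0,"wy":-0.16,"wz":0,"claw":100},{"dx":0,"dy":0,"dz":0,"wx":0,"wy":-0.16,"wz":0,"claw":100},{"dx":0,"dy":0,"dz":0,"wx":0,"wy":-0.16,"wz":0,"claw":100},{"dx":0,"dy":0,"dz":0,"wx":0,"wy":0,"wz":0,"claw":100},{"dx":0,"dy":0,"dz":0,"wx":0,"wy":0,"wz":0,"claw":100}]'
cat > g.py <<'E'
from st import *
c=np.cos(.797);n=np.sin(.797); Rt=np.array([[0,1,0],[c,0,-n],[-n,0,-c]])
print("turn",turn(Rt),"to pre",to_tool(np.array([383.2,279.7,73.2])-120*Rt[:,2]-s["position"]*1000),"to grasp",to_tool(np.array([383.2,279.7,73.2])-s["position"]*1000))
w=grab("wrist")
for d in optics.masks_of("glue_bottle","wrist")[:1]: print(d["p"],d["rect"],fit(w,d["region"],"glue_bottle",[.383,.292],.005,.005))
E
python3 g.py
```

```text
clock: 43.15
position: [0.5024, -0.0313, 0.2596]
tool_rot: [3.141, -0.001, 1.58]
force: [1.8, -0.0, 0.6]
grip_width: 0.0854
finger_force: 0.0
clock: 44.15
position: [0.3788, 0.3937, 0.2596]
tool_rot: [-3.141, -0.001, 1.581]
force: [0.3, -0.5, 0.9]
grip_width: 0.0853
finger_force: 0.0
clock: 45.15
position: [0.3807, 0.3903, 0.2602]
tool_rot: [3.142, 0.797, 1.576]
force: [0.2, -1.4, 0.5]
grip_width: 0.0853
finger_force: 0.0
tcp [380.7 390.3 260.2] grasp [380.7 403.9 273.5]
[[-0.003  1.     0.004]
 [ 0.699  0.005 -0.715]
 [-0.715  0.    -0.699]]
q [-1.57  0.98  0.95  1.37 -0.14  1.66 -0.64]
turn [ 0.004 -0.     0.003] to pre [5.65 0.23 8.98] to grasp [ 5.65  0.19 20.98]
0.57 [298.6, 41.4, 62.6, 146.3] (array([382.6, 291.6]), np.float64(0.955))
```

```bash
python3 -m handwheel '[{"dx":1.9,"dy":0.1,"dz":3,"wx":0,"wy":0,"wz":0,"claw":90},{"dx":1.9,"dy":0.1,"dz":3,"wx":0,"wy":0,"wz":0,"claw":90},{"dx":1.85,"dy":0,"dz":3,"wx":0,"wy":0,"wz":0,"claw":90},{"dx":0,"dy":0,"dz":0,"wx":0,"wy":0,"wz":0,"claw":90},{"dx":0,"dy":0,"dz":0,"wx":0,"wy":0,"wz":0,"claw":90}]'
python3 g.py
```

```text
clock: 45.88
position: [0.3826, 0.3666, 0.1582]
tool_rot: [3.14, 0.798, 1.576]
force: [0.1, 1.0, 0.4]
grip_width: 0.0772
finger_force: 0.0
tcp [382.6 366.6 158.2] grasp [382.5 380.2 171.4]
[[-0.003  1.     0.005]
 [ 0.698  0.006 -0.716]
 [-0.716  0.001 -0.698]]
q [-1.56  1.07  0.89  1.49 -0.2   1.47 -0.66]
turn [0.005 0.001 0.003] to pre [0.   0.06 0.15] to grasp [ 1.000e-02 -0.000e+00  1.215e+01]
0.82 [287.2, 99.1, 80.0, 201.2] (array([382.4, 290.7]), np.float64(0.955))
```

```bash
python3 -m handwheel '[{"dx":0,"dy":0,"dz":3,"wx":0,"wy":0,"wz":0,"claw":90},{"dx":0,"dy":0,"dz":4,"wx":0,"wy":0,"wz":0,"claw":90},{"dx":0,"dy":0,"dz":3.5,"wx":0,"wy":0,"wz":0,"claw":90},{"dx":0,"dy":0,"dz":1.6,"wx":0,"wy":0,"wz":0,"claw":90},{"dx":0,"dy":0,"dz":0,"wx":0,"wy":0,"wz":0,"claw":90},{"dx":0,"dy":0,"dz":0,"wx":0,"wy":0,"wz":0,"claw":90}]'
python3 -m handwheel '[{"dx":0,"dy":0,"dz":0,"wx":0,"wy":0,"wz":0,"claw":50},{"dx":0,"dy":0,"dz":0,"wx":0,"wy":0,"wz":0,"claw":50},{"dx":0,"dy":0,"dz":0,"wx":0,"wy":0,"wz":0,"claw":50},{"dx":0,"dy":0,"dz":0,"wx":0,"wy":0,"wz":0,"claw":50},{"dx":0,"dy":0,"dz":0,"wx":0,"wy":0,"wz":0,"claw":50}]' 40
python3 -m handwheel '[{"dx":-1,"dy":0,"dz":-1,"wx":0,"wy":0,"wz":0,"claw":50},{"dx":-2.5,"dy":0,"dz":-2.45,"wx":0,"wy":0,"wz":0,"claw":50},{"dx":-2.5,"dy":0,"dz":-2.45,"wx":0,"wy":0,"wz":0,"claw":50},{"dx":-2.5,"dy":0,"dz":-2.45,"wx":0,"wy":0,"wz":0,"claw":50},{"dx":0,"dy":0,"dz":0,"wx":0,"wy":0,"wz":0,"claw":50},{"dx":0,"dy":0,"dz":0,"wx":0,"wy":0,"wz":0,"claw":50}]'
python3 - <<'E'
from st import *
print(to_tool(np.array([561.5,58,190])-s["position"]*1000))
E
```

```text
clock: 46.72
position: [0.383, 0.2806, 0.0727]
tool_rot: [3.141, 0.798, 1.577]
force: [0.7, 0.4, 0.3]
grip_width: 0.077
finger_force: 0.0
clock: 47.35
position: [0.383, 0.2803, 0.0727]
tool_rot: [3.141, 0.799, 1.577]
force: [-0.3, 3.4, 8.2]
grip_width: 0.0586
finger_force: 41.5
clock: 48.1
position: [0.3823, 0.2802, 0.1909]
tool_rot: [-3.141, 0.799, 1.578]
force: [0.0, -0.6, -3.0]
grip_width: 0.0583
finger_force: 44.0
tcp [382.3 280.2 190.9] grasp [382.3 293.8 204.1]
[[-0.005  1.     0.004]
 [ 0.697  0.006 -0.717]
 [-0.717 -0.001 -0.697]]
q [-1.58  0.96  0.95  1.69 -0.14  1.35 -0.59]
[-15.52  17.77  16.06]
```

```bash
python3 -m handwheel '[{"dx":-1.2,"dy":1.4,"dz":1.2,"wx":0,"wy":0,"wz":0,"claw":50},{"dx":-2.4,"dy":2.7,"dz":2.45,"wx":0,"wy":0,"wz":0,"claw":50},{"dx":-2.4,"dy":2.7,"dz":2.45,"wx":0,"wy":0,"wz":0,"claw":50},{"dx":-2.4,"dy":2.7,"dz":2.45,"wx":0,"wy":0,"wz":0,"claw":50},{"dx":-2.4,"dy":2.75,"dz":2.5,"wx":0,"wy":0,"wz":0,"claw":50},{"dx":-2.4,"dy":2.75,"dz":2.5,"wx":0,"wy":0,"wz":0,"claw":50},{"dx":-2.3,"dy":2.7,"dz":2.5,"wx":0,"wy":0,"wz":0,"claw":50},{"dx":0,"dy":0,"dz":0,"wx":0,"wy":0,"wz":0,"claw":50}]'
python3 -m handwheel '[{"dx":0,"dy":0,"dz":0,"wx":0,"wy":0,"wz":0,"claw":50},{"dx":0,"dy":0,"dz":0,"wx":0,"wy":0,"wz":0,"claw":50}]'
python3 look.py "[561.5,58.5,95]" side s7 "60:320,100:500"
python3 - <<'E'
from st import *
for c in("top","side"):
    w=grab(c)
    for d in optics.masks_of("glue_bottle",c)[:1]: print(c,d["p"],fit(w,d["region"],"glue_bottle",[.561,.07],s["position"][2]-.0683,0))
E
```

```text
clock: 49.1
position: [0.5614, 0.0535, 0.1905]
tool_rot: [-3.141, 0.802, 1.572]
force: [-0.7, 0.3, -2.8]
grip_width: 0.0585
finger_force: 44.4
clock: 49.35
position: [0.5607, 0.0586, 0.1901]
tool_rot: [-3.141, 0.8, 1.579]
force: [-0.1, 0.1, -2.5]
grip_width: 0.0582
finger_force: 44.4
tcp [560.7  58.6 190.1] grasp [560.6  72.2 203.3]
[[-0.006  1.     0.005]
 [ 0.697  0.007 -0.717]
 [-0.717 -0.001 -0.697]]
q [-1.14  0.97  0.98  1.72 -0.    1.05 -0.31]
rows total [6.82 0.08 6.63]
tcp [560.8  58.7 190.2] grasp [560.7  72.3 203.4]
[[-0.006  1.     0.005]
 [ 0.697  0.007 -0.717]
 [-0.717 -0.001 -0.697]]
q [-1.14  0.97  0.98  1.72 -0.    1.05 -0.31]
top 0.85 (array([561.6,  69.7]), np.float64(0.925))
side 0.91 (array([562.8,  69.9]), np.float64(0.952))
```

View pics/s7.png

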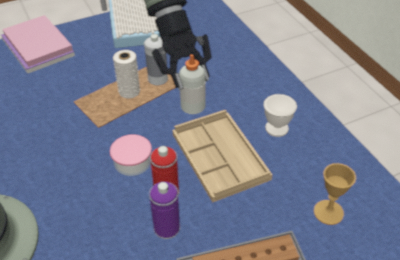

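The glue bottle hangs upright above its compartment at (192,88); the fit agrees. Lowering.

```bash
python3 -m handwheel '[{"dx":1.4,"dy":0,"dz":1.35,"wx":0,"wy":0,"wz":0,"claw":50},{"dx":2,"dy":0,"dz":1.95,"wx":0,"wy":0,"wz":0,"claw":50},{"dx":2,"dy":0,"dz":1.95,"wx":0,"wy":0,"wz":0,"claw":50},{"dx":1.4,"dy":0,"dz":1.35,"wx":0,"wy":0,"wz":0,"claw":50},{"dx":0,"dy":0,"dz":0,"wx":0,"wy":0,"wz":0,"claw":50},{"dx":0,"dy":0,"dz":0,"wx":0,"wy":0,"wz":0,"claw":50}]'
python3 - <<'E'
from st import *
print(to_tool(np.array([561.0,58.5,73.7])-s["position"]*1000))
E
```

```text
clock: 50.35
position: [0.5613, 0.0579, 0.0964]
tool_rot: [3.141, 0.8, 1.576]
force: [0.3, -0.2, -3.0]
grip_width: 0.0585
finger_force: 44.4
tcp [561.3  57.9  96.4] grasp [561.2  71.5 109.6]
[[-0.004  1.     0.005]
 [ 0.697  0.006 -0.717]
 [-0.717  0.001 -0.697]]
q [-1.1   1.1   0.89  1.74 -0.07  0.92 -0.37]
[ 1.67 -0.03  1.54]
```

```bash
python3 -m handwheel '[{"dx":0.8,"dy":0,"dz":0.75,"wx":0,"wy":0,"wz":0,"claw":50},{"dx":0.5,"dy":0,"dz":0.45,"wx":0,"wy":0,"wz":0,"claw":50},{"dx":0.3,"dy":0,"dz":0.25,"wx":0,"wy":0,"wz":0,"claw":50},{"dx":0.05,"dy":0,"dz":0.05,"wx":0,"wy":0,"wz":0,"claw":50},{"dx":0,"dy":0,"dz":0,"wx":0,"wy":0,"wz":0,"claw":50}]'
python3 -m handwheel '[{"dx":0,"dy":0,"dz":0,"wx":0,"wy":0,"wz":0,"claw":90},{"dx":0,"dy":0,"dz":0,"wx":0,"wy":0,"wz":0,"claw":100},{"dx":0,"dy":0,"dz":0,"wx":0,"wy":0,"wz":0,"claw":100},{"dx":0,"dy":0,"dz":0,"wx":0,"wy":0,"wz":0,"claw":100},{"dx":0,"dy":0,"dz":-3,"wx":0,"wy":0,"wz":0,"claw":100},{"dx":0,"dy":0,"dz":-4,"wx":0,"wy":0,"wz":0,"claw":100},{"dx":0,"dy":0,"dz":-4,"wx":0,"wy":0,"wz":0,"claw":100},{"dx":0,"dy":0,"dz":-4,"wx":0,"wy":0,"wz":0,"claw":100}]'
python3 -m handwheel '[{"dx":-2.8,"dy":0,"dz":-2.8,"wx":0,"wy":0,"wz":0,"claw":100},{"dx":-2.8,"dy":0,"dz":-2.8,"wx":0,"wy":0,"wz":0,"claw":100},{"dx":0,"dy":0,"dz":0,"wx":0,"wy":0.16,"wz":0,"claw":100},{"dx":0,"dy":0,"dz":0,"wx":0,"wy":0.16,"wz":0,"claw":100},{"dx":0,"dy":0,"dz":0,"wx":0,"wy":0.16,"wz":0,"claw":100},{"dx":0,"dy":0,"dz":0,"wx":0,"wy":0.16,"wz":0,"claw":100},{"dx":0,"dy":0,"dz":0,"wx":0,"wy":0.158,"wz":0,"claw":100},{"dx":0,"dy":0,"dz":0,"wx":0,"wy":0,"wz":0,"claw":100}]'
python3 - <<'E'
from st import *
print(turn(np.array([[0,1,0],[1,0,0],[0,0,-1.]])),to_tool(np.array([479,320,250])-s["position"]*1000))
for c in("top","side"):
    w=grab(c)
    for n,z,x0 in("glue_bottle",.006,[.561,.07]),("thread_tube",.005,[.479,.315]):
        for d in optics.masks_of(n,c)[:2]:
            r=fit(w,d["region"],n,x0,z,.022 if z>.0055 else .005)
            if r[1]>.3: print(n,c,round(d["p"],2),r)
E
```

```text
clock: 50.98
position: [0.561, 0.0586, 0.0738]
tool_rot: [-3.142, 0.8, 1.577]
force: [-0.7, 1.3, 3.8]
grip_width: 0.0583
finger_force: 44.8
clock: 51.98
position: [0.5602, 0.1673, 0.1789]
tool_rot: [-3.141, 0.8, 1.577]
force: [-0.5, 1.2, -0.1]
grip_width: 0.0853
finger_force: 0.0
clock: 52.98
position: [0.5608, 0.1642, 0.2585]
tool_rot: [3.14, -0.001, 1.571]
force: [0.2, 0.4, 0.8]
grip_width: 0.0855
finger_force: 0.0
tcp [560.8 164.2 258.5] grasp [560.7 164.2 277.5]
[[-0.     1.     0.001]
 [ 1.     0.     0.001]
 [ 0.001  0.001 -1.   ]]
q [-0.9   0.53  0.76  1.71 -0.41  1.07 -0.  ]
[ 0.001 -0.001  0.   ] [15.58 -8.17  0.86]
glue_bottle top 0.61 (array([561.6,  69.4]), np.float64(0.96))
glue_bottle side 0.57 (array([559.1,  59.5]), np.float64(0.919))
thread_tube side 0.56 (array([479.6, 314.2]), np.float64(0.923))
```

```bash
python3 -m handwheel '[{"dx":3,"dy":-1.6,"dz":0,"wx":0,"wy":0,"wz":0,"claw":90},{"dx":4.1,"dy":-2.2,"dz":0.4,"wx":0,"wy":0,"wz":0,"claw":90},{"dx":4.1,"dy":-2.2,"dz":0.4,"wx":0,"wy":0,"wz":0,"claw":90},{"dx":4,"dy":-2.2,"dz":0,"wx":0,"wy":0,"wz":0,"claw":90},{"dx":0,"dy":0,"dz":0,"wx":0,"wy":0,"wz":0,"claw":90},{"dx":0,"dy":0,"dz":3,"wx":0,"wy":0,"wz":0,"claw":90},{"dx":0,"dy":0,"dz":3,"wx":0,"wy":0,"wz":0,"claw":90},{"dx":0,"dy":0,"dz":0,"wx":0,"wy":0,"wz":0,"claw":90}]'
python3 - <<'E'
from st import *
print(to_tool(np.array([479,316,90.5])-s["position"]*1000))
w=grab("wrist")
for d in optics.masks_of("thread_tube","wrist")[:2]: print(d["p"],d["rect"],fit(w,d["region"],"thread_tube",[.479,.315],.005,.005))
E
```

```text
clock: 54.28
position: [0.4767, 0.3182, 0.1874]
tool_rot: [-3.139, 0.005, 1.577]
force: [0.2, -0.2, 0.7]
grip_width: 0.0766
finger_force: 0.0
tcp [476.7 318.2 187.4] grasp [476.8 318.3 206.4]
[[-0.006  1.    -0.002]
 [ 1.     0.006 -0.005]
 [-0.005 -0.002 -1.   ]]
q [-1.18  0.6   0.71  1.81 -0.48  0.92 -0.24]
[-0.17  0.25  9.69]
```

```bash
python3 -m handwheel '[{"dx":-0.1,"dy":0.15,"dz":3,"wx":0,"wy":0,"wz":0,"claw":90},{"dx":0,"dy":0,"dz":3.5,"wx":0,"wy":0,"wz":0,"claw":90},{"dx":0,"dy":0,"dz":2.2,"wx":0,"wy":0,"wz":0,"claw":90},{"dx":0,"dy":0,"dz":1,"wx":0,"wy":0,"wz":0,"claw":90},{"dx":0,"dy":0,"dz":0,"wx":0,"wy":0,"wz":0,"claw":90},{"dx":0,"dy":0,"dz":0,"wx":0,"wy":0,"wz":0,"claw":90}]'
python3 -m handwheel '[{"dx":0,"dy":0,"dz":0,"wx":0,"wy":0,"wz":0,"claw":50},{"dx":0,"dy":0,"dz":0,"wx":0,"wy":0,"wz":0,"claw":50},{"dx":0,"dy":0,"dz":0,"wx":0,"wy":0,"wz":0,"claw":50},{"dx":0,"dy":0,"dz":0,"wx":0,"wy":0,"wz":0,"claw":50},{"dx":0,"dy":0,"dz":0,"wx":0,"wy":0,"wz":0,"claw":50}]' 40
python3 -m handwheel '[{"dx":0,"dy":0,"dz":-1.5,"wx":0,"wy":0,"wz":0,"claw":50},{"dx":0,"dy":0,"dz":-3.5,"wx":0,"wy":0,"wz":0,"claw":50},{"dx":0,"dy":0,"dz":-4,"wx":0,"wy":0,"wz":0,"claw":50},{"dx":0,"dy":0,"dz":-4,"wx":0,"wy":0,"wz":0,"claw":50},{"dx":0,"dy":0,"dz":-4,"wx":0,"wy":0,"wz":0,"claw":50},{"dx":0,"dy":0,"dz":-2,"wx":0,"wy":0,"wz":0,"claw":50},{"dx":0,"dy":0,"dz":0,"wx":0,"wy":0,"wz":0,"claw":50}]'
```

```text
clock: 55.12
position: [0.4794, 0.318, 0.093]
tool_rot: [3.141, 0.001, 1.577]
force: [0.6, -0.8, -0.2]
grip_width: 0.0769
finger_force: 0.0
clock: 55.75
position: [0.479, 0.3181, 0.0928]
tool_rot: [3.141, 0.001, 1.577]
force: [-3.2, -0.3, 10.4]
grip_width: 0.059
finger_force: 40.7
clock: 56.62
position: [0.4793, 0.3181, 0.2836]
tool_rot: [3.14, -0.0, 1.577]
force: [0.7, 0.0, -2.6]
grip_width: 0.0593
finger_force: 44.0
```

```bash
python3 -m handwheel '[{"dx":-3,"dy":0.8,"dz":0,"wx":0,"wy":0,"wz":0,"claw":50},{"dx":-5,"dy":1.2,"dz":0,"wx":0,"wy":0,"wz":0,"claw":50},{"dx":-5,"dy":1.2,"dz":0,"wx":0,"wy":0,"wz":0,"claw":50},{"dx":-5,"dy":1.3,"dz":0,"wx":0,"wy":0,"wz":0,"claw":50},{"dx":-5,"dy":1.3,"dz":0,"wx":0,"wy":0,"wz":0,"claw":50},{"dx":-5,"dy":1.3,"dz":0,"wx":0,"wy":0,"wz":0,"claw":50},{"dx":-4.6,"dy":1.2,"dz":0,"wx":0,"wy":0,"wz":0,"claw":50},{"dx":0,"dy":0,"dz":0,"wx":0,"wy":0,"wz":0,"claw":50}]'
python3 -m handwheel '[{"dx":0,"dy":0,"dz":0,"wx":0,"wy":0,"wz":0,"claw":50},{"dx":0,"dy":0,"dz":0,"wx":0,"wy":0,"wz":0,"claw":50}]'
cat > held.py <<'E'
import sys
from st import *
n,x,y,off=sys.argv[1],*map(float,sys.argv[2:5])
for c in("top","side"):
    w=grab(c)
    for d in optics.masks_of(n,c)[:3]:
        r=fit(w,d["region"],n,[x/1e3,y/1e3],s["position"][2]-off/1e3,0)
        if r[1]>.3: print(c,round(d["p"],2),r,"tool shift",to_tool(np.r_[np.array([x,y])-r[0],0]))
E
python3 held.py thread_tube 559.6 -10 87.8
```

```text
clock: 57.62
position: [0.5636, -0.0116, 0.2819]
tool_rot: [-3.141, 0.003, 1.571]
force: [-0.3, 1.2, -1.5]
grip_width: 0.0594
finger_force: 44.1
clock: 57.88
position: [0.5637, -0.0063, 0.282]
tool_rot: [-3.141, 0.001, 1.578]
force: [0.8, 0.3, -2.5]
grip_width: 0.0597
finger_force: 44.1
tcp [563.7  -6.3 282. ] grasp [563.7  -6.3 301. ]
[[-0.008  1.    -0.001]
 [ 1.     0.008 -0.001]
 [-0.001 -0.001 -1.   ]]
q [-0.65  0.48  0.8   1.73 -0.38  1.1   0.28]
side 0.94 (array([564.9, -11.9]), np.float64(0.9)) tool shift [ 0.19 -0.53  0.  ]
```

```bash
python3 -m handwheel '[{"dx":0,"dy":-0.4,"dz":2,"wx":0,"wy":0,"wz":0,"claw":50},{"dx":0,"dy":0,"dz":4,"wx":0,"wy":0,"wz":0,"claw":50},{"dx":0,"dy":0,"dz":4,"wx":0,"wy":0,"wz":0,"claw":50},{"dx":0,"dy":0,"dz":3,"wx":0,"wy":0,"wz":0,"claw":50},{"dx":0,"dy":0,"dz":1.5,"wx":0,"wy":0,"wz":0,"claw":50},{"dx":0,"dy":0,"dz":0,"wx":0,"wy":0,"wz":0,"claw":50},{"dx":0,"dy":0,"dz":0,"wx":0,"wy":0,"wz":0,"claw":50}]'
python3 held.py thread_tube 559.6 -10 87.8
```

```text
clock: 58.95
position: [0.5605, -0.0077, 0.1385]
tool_rot: [3.14, 0.002, 1.577]
force: [-0.6, 0.4, -1.7]
grip_width: 0.0592
finger_force: 44.2
tcp [560.5  -7.7 138.5] grasp [560.5  -7.7 157.5]
[[-0.006  1.     0.001]
 [ 1.     0.006 -0.002]
 [-0.002  0.001 -1.   ]]
q [-0.55  0.64  0.67  1.88 -0.54  0.8   0.41]
side 0.77 (array([560.8, -11.5]), np.float64(0.868)) tool shift [ 0.15 -0.12 -0.  ]
```

```bash
python3 -m handwheel '[{"dx":0,"dy":-0.1,"dz":2,"wx":0,"wy":0,"wz":0,"claw":50},{"dx":0,"dy":0,"dz":1.5,"wx":0,"wy":0,"wz":0,"claw":50},{"dx":0,"dy":0,"dz":0.7,"wx":0,"wy":0,"wz":0,"claw":50},{"dx":0,"dy":0,"dz":0.25,"wx":0,"wy":0,"wz":0,"claw":50},{"dx":0,"dy":0,"dz":0,"wx":0,"wy":0,"wz":0,"claw":50},{"dx":0,"dy":0,"dz":0,"wx":0,"wy":0,"wz":0,"claw":50}]'
python3 -m handwheel '[{"dx":0,"dy":0,"dz":0,"wx":0,"wy":0,"wz":0,"claw":90},{"dx":0,"dy":0,"dz":0,"wx":0,"wy":0,"wz":0,"claw":100},{"dx":0,"dy":0,"dz":0,"wx":0,"wy":0,"wz":0,"claw":100},{"dx":0,"dy":0,"dz":0,"wx":0,"wy":0,"wz":0,"claw":100},{"dx":0,"dy":0,"dz":-3,"wx":0,"wy":0,"wz":0,"claw":100},{"dx":0,"dy":0,"dz":-4,"wx":0,"wy":0,"wz":0,"claw":100},{"dx":0,"dy":0,"dz":-5,"wx":0,"wy":0,"wz":0,"claw":100},{"dx":0,"dy":0,"dz":-5,"wx":0,"wy":0,"wz":0,"claw":100}]'
python3 -m handwheel '[{"dx":4,"dy":0.1,"dz":0,"wx":0,"wy":0,"wz":0,"claw":100},{"dx":5.5,"dy":0.2,"dz":0,"wx":0,"wy":0,"wz":0,"claw":100},{"dx":5.5,"dy":0.2,"dz":0,"wx":0,"wy":0,"wz":0,"claw":100},{"dx":5.5,"dy":0.2,"dz":0,"wx":0,"wy":0,"wz":0,"claw":100},{"dx":5.5,"dy":0.2,"dz":0,"wx":0,"wy":0,"wz":0,"claw":100},{"dx":5.5,"dy":0.2,"dz":0,"wx":0,"wy":0,"wz":0,"claw":100},{"dx":3.5,"dy":0.2,"dz":0,"wx":0,"wy":0,"wz":0,"claw":100},{"dx":0,"dy":0,"dz":0,"wx":0,"wy":0,"wz":0,"claw":100}]'
python3 - <<'E'
from st import *
print(to_tool(np.array([574.2,335.5,104])-s["position"]*1000))
for c in("top","side"):
    w=grab(c)
    for n,z,x0 in("glue_bottle",.006,[.561,.07]),("thread_tube",.006,[.5596,-.01]),("spray_can",.005,[.574,.3355]):
        for d in optics.masks_of(n,c)[:3]:
            r=fit(w,d["region"],n,x0,z,.022 if z>.0055 else .005)
            if r[1]>.3: print(n,c,round(d["p"],2),r)
E
```

```text
clock: 59.9
position: [0.5588, -0.008, 0.0939]
tool_rot: [-3.141, 0.001, 1.577]
force: [-7.1, 0.2, 15.9]
grip_width: 0.0593
finger_force: 46.1
clock: 60.9
position: [0.5586, -0.0076, 0.2645]
tool_rot: [-3.141, 0.002, 1.577]
force: [1.2, 0.5, 0.1]
grip_width: 0.0857
finger_force: 0.0
clock: 61.9
position: [0.5689, 0.3454, 0.2614]
tool_rot: [-3.141, 0.002, 1.581]
force: [0.7, -0.4, 0.1]
grip_width: 0.0852
finger_force: 0.0
tcp [568.9 345.4 261.4] grasp [569.  345.5 280.4]
[[-0.01   1.    -0.001]
 [ 1.     0.01  -0.002]
 [-0.002 -0.001 -1.   ]]
q [-1.07  0.68  0.75  1.47 -0.48  1.18 -0.24]
[-0.97  0.53 15.74]
glue_bottle top 0.93 (array([561.5,  69.6]), np.float64(0.968))
thread_tube top 0.98 (array([558.1, -10. ]), np.float64(0.963))
spray_can top 0.71 (array([573.7, 336.1]), np.float64(0.955))
glue_bottle side 0.78 (array([558.5,  65.6]), np.float64(0.662))
thread_tube side 0.56 (array([555.8, -16.7]), np.float64(0.929))
```

Both are back in place. Now the spray can.

```bash
python3 -m handwheel '[{"dx":-0.95,"dy":0.5,"dz":2,"wx":0,"wy":0,"wz":0,"claw":100},{"dx":0,"dy":0,"dz":4,"wx":0,"wy":0,"wz":0,"claw":100},{"dx":0,"dy":0,"dz":4,"wx":0,"wy":0,"wz":0,"claw":100},{"dx":0,"dy":0,"dz":3,"wx":0,"wy":0,"wz":0,"claw":100},{"dx":0,"dy":0,"dz":1.5,"wx":0,"wy":0,"wz":0,"claw":100},{"dx":0,"dy":0,"dz":1,"wx":0,"wy":0,"wz":0,"claw":100},{"dx":0,"dy":0,"dz":0,"wx":0,"wy":0,"wz":0,"claw":100},{"dx":0,"dy":0,"dz":0,"wx":0,"wy":0,"wz":0,"claw":100}]'
python3 -m handwheel '[{"dx":0,"dy":0,"dz":0,"wx":0,"wy":0,"wz":0,"claw":50},{"dx":0,"dy":0,"dz":0,"wx":0,"wy":0,"wz":0,"claw":50},{"dx":0,"dy":0,"dz":0,"wx":0,"wy":0,"wz":0,"claw":50},{"dx":0,"dy":0,"dz":0,"wx":0,"wy":0,"wz":0,"claw":50},{"dx":0,"dy":0,"dz":0,"wx":0,"wy":0,"wz":0,"claw":50}]' 40
python3 -m handwheel '[{"dx":0,"dy":0,"dz":-1.5,"wx":0,"wy":0,"wz":0,"claw":50},{"dx":0,"dy":0,"dz":-3.5,"wx":0,"wy":0,"wz":0,"claw":50},{"dx":0,"dy":0,"dz":-4,"wx":0,"wy":0,"wz":0,"claw":50},{"dx":0,"dy":0,"dz":-4,"wx":0,"wy":0,"wz":0,"claw":50},{"dx":0,"dy":0,"dz":-4,"wx":0,"wy":0,"wz":0,"claw":50},{"dx":0,"dy":0,"dz":-2,"wx":0,"wy":0,"wz":0,"claw":50},{"dx":0,"dy":0,"dz":0,"wx":0,"wy":0,"wz":0,"claw":50}]'
```

```text
clock: 63.3
position: [0.5752, 0.333, 0.1083]
tool_rot: [3.141, 0.001, 1.577]
force: [-0.8, 0.7, 0.1]
grip_width: 0.0856
finger_force: 0.0
clock: 63.92
position: [0.5749, 0.3331, 0.1082]
tool_rot: [3.141, 0.001, 1.577]
force: [-3.9, -0.8, 8.9]
grip_width: 0.0576
finger_force: 41.5
clock: 64.8
position: [0.5753, 0.3331, 0.2992]
tool_rot: [3.14, 0.0, 1.577]
force: [-0.1, 0.5, -3.7]
grip_width: 0.0573
finger_force: 44.8
```

```bash
python3 -m handwheel '[{"dx":-3,"dy":-0.2,"dz":0,"wx":0,"wy":0,"wz":0,"claw":50},{"dx":-5.5,"dy":-0.2,"dz":0,"wx":0,"wy":0,"wz":0,"claw":50},{"dx":-5.5,"dy":-0.2,"dz":0,"wx":0,"wy":0,"wz":0,"claw":50},{"dx":-5.5,"dy":-0.2,"dz":0,"wx":0,"wy":0,"wz":0,"claw":50},{"dx":-5.5,"dy":-0.2,"dz":0,"wx":0,"wy":0,"wz":0,"claw":50},{"dx":-5.5,"dy":-0.2,"dz":0,"wx":0,"wy":0,"wz":0,"claw":50},{"dx":-5.5,"dy":-0.2,"dz":0,"wx":0,"wy":0,"wz":0,"claw":50},{"dx":-5,"dy":-0.2,"dz":0,"wx":0,"wy":0,"wz":0,"claw":50}]'
python3 -m handwheel '[{"dx":-1.5,"dy":0,"dz":0,"wx":0,"wy":0,"wz":0,"claw":50},{"dx":0,"dy":0,"dz":0,"wx":0,"wy":0,"wz":0,"claw":50},{"dx":0,"dy":0,"dz":0,"wx":0,"wy":0,"wz":0,"claw":50}]'
python3 held.py spray_can 558.5 -90 103.2
```

```text
clock: 65.8
position: [0.5605, -0.0787, 0.2973]
tool_rot: [-3.14, 0.002, 1.577]
force: [0.5, -1.3, -2.7]
grip_width: 0.0571
finger_force: 44.7
clock: 66.18
position: [0.5615, -0.0905, 0.2976]
tool_rot: [-3.141, 0.001, 1.578]
force: [-0.8, 0.2, -3.3]
grip_width: 0.0572
finger_force: 44.7
tcp [561.5 -90.5 297.6] grasp [561.5 -90.5 316.6]
[[-0.008  1.    -0.001]
 [ 1.     0.008 -0.001]
 [-0.001 -0.001 -1.   ]]
q [-0.51  0.48  0.82  1.7  -0.38  1.13  0.43]
side 0.74 (array([562.2, -88.6]), np.float64(0.896)) tool shift [-0.14 -0.37  0.  ]
```

```bash
python3 -m handwheel '[{"dx":-0.2,"dy":-0.3,"dz":2,"wx":0,"wy":0,"wz":0,"claw":50},{"dx":0,"dy":0,"dz":4,"wx":0,"wy":0,"wz":0,"claw":50},{"dx":0,"dy":0,"dz":4,"wx":0,"wy":0,"wz":0,"claw":50},{"dx":0,"dy":0,"dz":3,"wx":0,"wy":0,"wz":0,"claw":50},{"dx":0,"dy":0,"dz":1.5,"wx":0,"wy":0,"wz":0,"claw":50},{"dx":0,"dy":0,"dz":0,"wx":0,"wy":0,"wz":0,"claw":50},{"dx":0,"dy":0,"dz":0,"wx":0,"wy":0,"wz":0,"claw":50}]'
python3 held.py spray_can 558.5 -90 103.2
```

```text
clock: 67.25
position: [0.559, -0.0943, 0.1542]
tool_rot: [3.14, 0.002, 1.577]
force: [-0.9, -0.2, -3.0]
grip_width: 0.0574
finger_force: 44.6
tcp [559.  -94.3 154.2] grasp [559.  -94.2 173.2]
[[-0.006  1.     0.001]
 [ 1.     0.006 -0.002]
 [-0.002  0.001 -1.   ]]
q [-0.41  0.63  0.69  1.85 -0.53  0.84  0.56]
side 0.96 (array([560.3, -92.1]), np.float64(0.882)) tool shift [ 0.21 -0.18 -0.  ]
```

Target TCP z is 0.109; shift y by +2 mm.

```bash
python3 -m handwheel '[{"dx":0.2,"dy":-0.05,"dz":2,"wx":0,"wy":0,"wz":0,"claw":50},{"dx":0,"dy":0,"dz":1.5,"wx":0,"wy":0,"wz":0,"claw":50},{"dx":0,"dy":0,"dz":0.7,"wx":0,"wy":0,"wz":0,"claw":50},{"dx":0,"dy":0,"dz":0.3,"wx":0,"wy":0,"wz":0,"claw":50},{"dx":0,"dy":0,"dz":0,"wx":0,"wy":0,"wz":0,"claw":50},{"dx":0,"dy":0,"dz":0,"wx":0,"wy":0,"wz":0,"claw":50}]'
python3 -m handwheel '[{"dx":0,"dy":0,"dz":0,"wx":0,"wy":0,"wz":0,"claw":90},{"dx":0,"dy":0,"dz":0,"wx":0,"wy":0,"wz":0,"claw":100},{"dx":0,"dy":0,"dz":0,"wx":0,"wy":0,"wz":0,"claw":100},{"dx":0,"dy":0,"dz":0,"wx":0,"wy":0,"wz":0,"claw":100},{"dx":0,"dy":0,"dz":-3,"wx":0,"wy":0,"wz":0,"claw":100},{"dx":0,"dy":0,"dz":-4,"wx":0,"wy":0,"wz":0,"claw":100},{"dx":0,"dy":0,"dz":-5,"wx":0,"wy":0,"wz":0,"claw":100},{"dx":0,"dy":0,"dz":-5,"wx":0,"wy":0,"wz":0,"claw":100}]'
python3 -m handwheel '[{"dx":4,"dy":-0.5,"dz":0,"wx":0,"wy":0,"wz":0,"claw":100},{"dx":5,"dy":-0.5,"dz":0,"wx":0,"wy":0,"wz":0,"claw":100},{"dx":5,"dy":-0.5,"dz":0,"wx":0,"wy":0,"wz":0,"claw":100},{"dx":5,"dy":-0.5,"dz":0,"wx":0,"wy":0,"wz":0,"claw":100},{"dx":5,"dy":-0.5,"dz":0,"wx":0,"wy":0,"wz":0,"claw":100},{"dx":3,"dy":-0.5,"dz":0,"wx":0,"wy":0,"wz":0,"claw":100},{"dx":0,"dy":0,"dz":0,"wx":0,"wy":0,"wz":0,"claw":100},{"dx":0,"dy":0,"dz":0,"wx":0,"wy":0,"wz":0,"claw":100}]'
python3 - <<'E'
from h import *
for c in("top","side"):
    w=grab(c); cv2.imwrite(f"pics/{c}9.png",w["frame"][60:330,100:540])
    for n,x0 in("glue_bottle",[.561,.07]),("thread_tube",[.5596,-.01]),("spray_can",[.5585,-.09]):
        for d in optics.masks_of(n,c)[:3]:
            r=fit(w,d["region"],n,x0,.006)
            if r[1]>.3: print(n,c,round(d["p"],2),r)
    for n in ("goblet","tub","urn","stem_block"): print(n,[d["rect"] for d in optics.masks_of(n,c)[:1]])
E
```

```text
clock: 68.2
position: [0.5578, -0.0927, 0.1092]
tool_rot: [3.141, 0.001, 1.576]
force: [-7.1, 0.9, 15.5]
grip_width: 0.0577
finger_force: 46.8
clock: 69.2
position: [0.5577, -0.092, 0.2797]
tool_rot: [-3.141, 0.002, 1.577]
force: [0.6, 0.6, -0.2]
grip_width: 0.0857
finger_force: 0.0
clock: 70.2
position: [0.5264, 0.177, 0.2777]
tool_rot: [3.142, 0.002, 1.576]
force: [0.6, 0.1, -0.8]
grip_width: 0.0855
finger_force: 0.0
glue_bottle top 0.94 (array([561.8,  68.9]), np.float64(0.963))
thread_tube top 0.57 (array([557.5,  -9.9]), np.float64(0.906))
spray_can top 0.86 (array([556.2, -89.3]), np.float64(0.959))
goblet [[421.2, 103.6, 57.4, 47.9]]
tub [[261.2, 259.6, 45.0, 49.6]]
urn [[296.7, 85.1, 40.6, 46.1]]
stem_block [[440.0, 190.1, 52.3, 101.4]]
glue_bottle side 0.83 (array([561.1,  67.8]), np.float64(0.67))
thread_tube side 0.86 (array([554.6, -14.7]), np.float64(0.727))
spray_can side 0.56 (array([556.1, -92.1]), np.float64(0.947))
goblet [[414.3, 223.1, 42.8, 62.4]]
tub [[211.0, 191.5, 41.4, 44.1]]
urn [[366.2, 156.3, 30.4, 41.8]]
stem_block [[294.5, 296.0, 104.7, 53.6]]
```

View pics/top9.png

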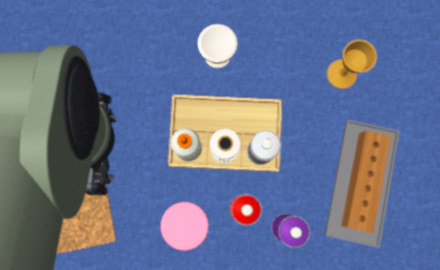

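The picture shows glue (186,143), thread (225,145) and spray can (264,147) back in their compartments, the block centred in the tray at (367,180), and the bystanders untouched.

```bash
python3 -c "
from workcell import job_done
print(job_done())"
```

```text
the job is handed in; nothing more can be done
None
```

The job is handed in at about 70 s of the 144 s. In the last camera views the stem block lies centred in the drip tray, holes up, the glue bottle, thread tube and spray can stand in their own compartments within about 3 mm of their start by the top camera, and the goblet, tub and urn are where they were; the judge returned no verdict.

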